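Pack the muffin and close the bento flaps

ROBOT

A 6-joint arm with a two-finger parallel gripper is mounted at the origin on the work surface. World frame = base frame: x ahead of the robot, y to its left, z up, the work surface at z = 0. Lengths are in m, angles in degrees, forces in N, time in s.
With the tool pointing down it reaches from about 0.4 to 0.825 m from the base axis. Payload 7 kg.
Tool frame: the origin (TCP) lies on the centre line of the jaws, within the pads' length; the fingertips stand 19 mm ahead of it and the grasp point (between the pads) is the TCP; z points along the fingers, y is the line along which they close (so a half turn about z gives the same grasp; the last joint's range is limited). The gripper opens to 88 mm and grips with 3 to 60 N. Pads are 19 mm wide; open, the fingers measure 130 mm over their backs; the gripper's body (78 mm by 193 mm) begins 47 mm behind the grasp point.
Start: joints at [82.684, 20.546, 0.682, 0, -70.136, -16.507], TCP at [0.273, 0.617, 0.211] pointing down, gripper open.
Joint ranges: [-176.03, 176.03], [-82.01, 121.73], [-58.28, 71.71], [-173.87, 95.51], [-174.79, -0.11], [-173.66, 173.66]. Speed limits (degrees/s): [136.94, 136.94, 172.46, 180, 180, 180].

INTERFACE

Orientations are given as [roll, pitch, yaw] about the fixed x, y, z axes, in that order (R = Rz(yaw) Ry(pitch) Rx(roll)).
In Python, from plant import ctrl gives the robot as it stands.
- The arm moves only by the tool move_arm, never from a script. Its argument "motion" is a list of rows, each a list of 3 entries, a list of its own where there are three numbers: the shift along the tool's x, y, z in mm, then the turn, a rotation vector about the tool's x, y, z in degrees, then the closure, from 0 (fully open) to 1 (shut). A call has 1 to 10 rows; each row is the pose to reach, as a shift and turn from the pose commanded when the call began, along the tool's axes at that moment; what a row does not reach only later rows make up. A row lasts 1/12 s, in which the tool goes at most 41.7 mm and 7.16 degrees, less where a joint would pass 70% of its speed; a pose out of reach is approached as far as the arm can. A call with a gripper value outside its range is refused whole. The fingers move at their own pace and stop on an object; the grip force is fixed at half the most. Time passes only in rows, so rows that repeat a pose let the fingers close. It gives the time, the measured TCP pose, the force, the opening and the grip force at its end, in the units of the state.
- ctrl.get_obs(): the state, without advancing time (a new reading comes with each control period).
- ctrl.snapshot(name): name is "scene" or "top" or "wrist"; returns a dict with "color" (384x512x3 uint8, blue, green, red), "camera_matrix" (3x3 intrinsics, pixels), "cam_to_world" (4x4, takes a point from camera to world coordinates). Camera axes: x right, y up, looking along -z (the intrinsics and any distortion apply to the point x, -y, -z); pixel columns grow to the right and rows downward; lengths in m; the calibration is good to about 2 mm. The wrist camera is an equidistant fisheye: a pixel r from the principal point sees the ray r / f radians off the axis. A picture is of the moment at which its call begins. There is no depth.
- ctrl.close_job(): hands the job in; it is judged then, once.
The state is a dict: "clock": time; "joint_pos": joint angles; "qvel": joint speeds; "tau": joint torques, N m; "tool_pos": TCP position; "orientation": TCP orientation; "force": force on the tool from outside, world axes, zero at the start; "moment": the same for the moment, N m; "opening": finger opening in m; "gripper_force": force on a finger pad.
Only numpy, scipy, OpenCV 4.12 (cv2) and the standard library are available. Lean on these libraries where they do the work, as an engineer would, in place of code of your own. Each camera call takes 0.05 s, during which the arm holds its last target. There are 200 camera calls.

TASK

Pack the lunch: set the muffin in its blue cup upright on the floor of the open bento box without dropping it. Then fold the far flap (the one under the wire shelf) all the way down, and after that the near flap all the way down so that its lip lies over the far one. Press gently, do not bump the wire shelf, and leave the empty cup, sandwich case, spoon and grater where they are.

Things in the scene. Friction and masses are not known exactly. Their poses are not given: they have to be found in the camera images.
- bento: bamboo two-tier bento box, 200 mm long (x) x 150 wide (y), rim at z = 95 mm; fixed. Origin: centre of its underside on the counter; x points away from the robot (turned by its yaw), z up. Open upper tier: 6 mm walls, floor at z = 51 mm. Two flaps are hinged along y on its end rims: the far one at x = +100, z = 95 mm, the near one at x = -100, z = 95 mm.
- bento_floor (a point): centre of the upper tier's floor inside the box, 51 mm above the box's origin
- far_flap (a joint): angle of the far flap (rad): 0 = flat shut on the rim, grows as it swings up; starts at 0.5 to 0.7, free edge towards the robot. Dark bamboo leaf 66 mm long, 146 wide, 5 thick, lying on the rim when shut (top at z = 100 mm). Stiff friction hinge: stays where it is left, goes down under 1 to 4 N. Shut, it rests hard on the rim. Below the wire shelf: needs a tilted tool.
- far_edge (a point): middle of the far flap's free edge, on its upper face, 66 mm from its hinge; at box x = +34, z = 100 mm when shut
- near_flap (a joint): angle of the near flap (rad): 0 = flat shut on the rim, grows as it swings up; starts at 1.65 to 1.90, upright, leaning a little out towards the robot. Light bamboo leaf 130 mm long, 146 wide, 5 thick, top at z = 100 mm when shut. Stiff friction hinge: stays where it is left; 1 to 4 N from the robot's side push it over. Rests hard on the rim when shut.
- near_edge (a point): middle of the near flap's free edge (the end of its lip, on the lip's underside), 146 mm from its hinge. The lip is a dark strip on the flap's outer face, 4 mm thick, 112 to 146 mm from the hinge; it sticks 16 mm past the leaf and lies over the far flap's edge when both are shut.
- wire_shelf: fixed steel wire shelf on four legs over the far part of the box. Origin: on the counter below the middle of its front edge (nearest the robot, over box x = +22 to +28 mm); x points away from the robot, turned as the box is. Wires lie 305 to 313 mm above the counter, x = 0 to 200, y = -190 to +190 mm; 10 mm legs at the corners.
- muffin: brown muffin filling a blue muffin cup, one rigid loose piece: round, 57 mm across at the foot, 64 mm at 28 mm height, domed top at 36 mm; about 90 g. Origin: centre of its underside, z up. It stands on the counter left or right in front of the box.
- empty_cup: empty blue muffin cup, loose, 64 mm across and 30 mm high, standing on the side where the muffin is not; leave it. Origin: centre of its underside.
- sandwich_case: clear plastic sandwich case with green clip, 144 x 144 x 47 mm, on the counter to the left; leave it. Origin: centre of its underside.
- spoon: stainless spoon, 180 mm long, lying on the counter to the right; leave it. Origin near its middle.
- grater: small orange and white flat grater, 190 x 75 x 12 mm, lying on the counter to the right; leave it. Origin: underside, where handle and blade meet.

How it is judged:
By the outcome, as a careful person would: the job done as asked, in the order asked, and still so for the second after the job is handed in, with the robot touching nothing.
It also fails if it takes over 64 s, if anything falls off the work surface, if the arm or the gripper's body presses on something with over 40 N, if the wrist force passes 120 N, or if a joint passes its speed limit or range.

## Working session

There is one attempt and no reset: what is moved stays moved. The work goes in short steps, Python scripts to look and compute and a tool call to move; the robot and the scene stay as the last step left them, time stands still between calls to the robot, and variables do not carry over. Pictures are saved under pics/ and viewed, at most 10 in all, crops included, and the job is handed in when it is done.

Besides the shell and the picture viewer there is one more tool, called after "Call:" as name(argument=value, ...), one argument or row to a line, values as JSON. move_arm: Moves the arm, as the interface text tells. Its arguments: {"type":"object","properties":{"motion":{"type":"array"}},"required":["motion"]}

```bash
ls; mkdir -p pics; python3 - <<'E'
from plant import ctrl
import cv2,numpy as np
o=ctrl.get_obs();print(o)
for n in("scene","top"):
    s=ctrl.snapshot(n);cv2.imwrite(f"pics/{n}0.png",s["color"]);print(n,s["camera_matrix"],s["cam_to_world"])
E
```

```text
pics
{'clock': 0.0, 'joint_pos': array([ 8.26831212e+01,  2.05901203e+01,  6.33432571e-01, -2.11972304e-02,
       -7.01352006e+01, -1.65083516e+01]), 'qvel': array([-0.06156208, -0.00541904, -0.09774048,  0.02471157,  0.03624185,
        0.06886338]), 'tau': array([-1.30442904e-04, -5.82711482e+01,  2.93071997e+01,  6.99741215e+00,
        7.00251694e-03, -1.57603299e-04]), 'tool_pos': array([0.27246074, 0.61700044, 0.20963157]), 'orientation': array([ 1.79906237e+02, -7.00785536e-03, -2.38324435e+01]), 'force': array([ 0.29798622, -0.08779647, -1.18258126]), 'moment': array([ 0.00622727,  0.01453663, -0.01024499]), 'gripper_force': 0.0, 'opening': 0.08770257982273136}
scene [[496.47885389   0.         250.89980778]
 [  0.         496.47885389 194.39553186]
 [  0.           0.           1.        ]] [[-3.28312620e-01 -5.75389021e-01  7.49091648e-01  1.57179102e+00]
 [ 9.44568383e-01 -2.00984214e-01  2.59607233e-01  3.53914621e-01]
 [ 1.18044445e-03  7.92800618e-01  6.09479932e-01  9.14186184e-01]
 [ 0.00000000e+00  0.00000000e+00  0.00000000e+00  1.00000000e+00]]
top [[447.61529579   0.         249.97360143]
 [  0.         447.61529579 198.36900822]
 [  0.           0.           1.        ]] [[-1.24542170e-02  9.75245928e-01 -2.20771991e-01  2.96041969e-01]
 [-9.99921221e-01 -1.24921246e-02  1.22453129e-03  1.55556393e-02]
 [-1.56369208e-03  2.20769849e-01  9.75324679e-01  1.34104387e+00]
 [ 0.00000000e+00  0.00000000e+00  0.00000000e+00  1.00000000e+00]]
```

View pics/scene0.png

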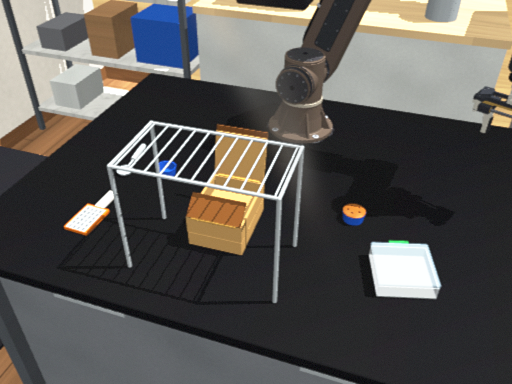

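View pics/top0.png

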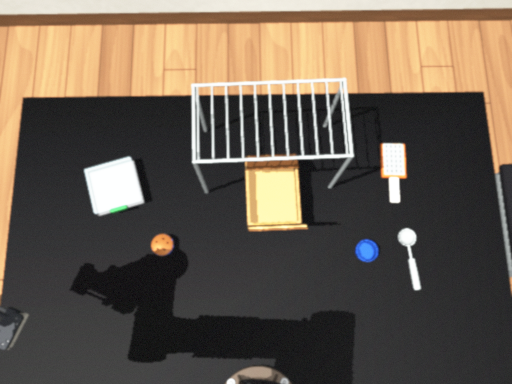

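Scene: muffin on the left at scene (354,214) / top (162,245). The empty cup is on the right at top (367,250). The box is at top (274,200), with the shelf front wire running (195,160)–(353,157). Next I'll take measurements and zoom in on the box.

```bash
cat > h.py <<'E'
import numpy as np,cv2
from plant import ctrl
from scipy.spatial.transform import Rotation as R
def ray(s,u,v):
    K=s["camera_matrix"];T=s["cam_to_world"]
    d=T[:3,:3]@np.array([(u-K[0,2])/K[0,0],-(v-K[1,2])/K[1,1],-1]);return T[:3,3],d
def onz(s,u,v,z):
    c,d=ray(s,u,v);return c+d*(z-c[2])/d[2]
def tri(s1,p1,s2,p2):
    a,d=ray(s1,*p1);b,e=ray(s2,*p2)
    t=np.linalg.lstsq(np.c_[d,-e],b-a,rcond=None)[0]
    p,q=a+t[0]*d,b+t[1]*e;return (p+q)/2,np.linalg.norm(p-q)
def proj(s,P):
    T=s["cam_to_world"];K=s["camera_matrix"];p=T[:3,:3].T@(np.array(P)-T[:3,3])
    return K[0,0]*p[0]/-p[2]+K[0,2],K[1,1]*-p[1]/-p[2]+K[1,2]
E
python3 - <<'E'
from h import *
t=ctrl.snapshot("top");s=ctrl.snapshot("scene")
def blob(im,lo,hi,box):
    h=cv2.cvtColor(im,cv2.COLOR_BGR2HSV);m=cv2.inRange(h,lo,hi);x0,y0,x1,y1=box
    k=np.zeros_like(m);k[y0:y1,x0:x1]=m[y0:y1,x0:x1];M=cv2.moments(k,True);v,u=np.nonzero(k)
    return M['m10']/M['m00'],M['m01']/M['m00'],M['m00'],u.min(),u.max(),v.min(),v.max()
a=blob(t["color"],(3,100,60),(25,255,255),(145,225,180,265));b=blob(s["color"],(3,100,60),(25,255,255),(335,195,375,235))
print(a,b)
print("muffin top",onz(t,*a[:2],.031),"scene",onz(s,*b[:2],.031),tri(t,a[:2],s,b[:2]))
a2=blob(t["color"],(100,100,40),(130,255,255),(350,235,385,270));print("cup",a2,onz(t,*a2[:2],.02))
print("shelf front",onz(t,195,160.5,.31),onz(t,353,157.5,.31))
A=cv2.resize(t["color"][145:240,225:325],None,fx=5.5,fy=5.5,interpolation=cv2.INTER_CUBIC);cv2.imwrite("pics/c1.png",A)
B=cv2.resize(s["color"][120:260,170:310],None,fx=4.2,fy=4.2,interpolation=cv2.INTER_CUBIC);cv2.imwrite("pics/c2.png",B)
E
```

```text
(161.1919191919192, 243.89141414141415, 396.0, np.int64(150), np.int64(173), np.int64(233), np.int64(255)) (353.7809187279152, 210.12367491166077, 283.0, np.int64(342), np.int64(366), np.int64(203), np.int64(217))
muffin top [0.45897856 0.27609429 0.031     ] scene [0.4595122  0.27385189 0.031     ] (array([0.45917177, 0.27494017, 0.03110132]), np.float64(0.002271877919190427))
cup (366.57525773195874, 250.22680412371133, 485.0, np.int64(354), np.int64(379), np.int64(238), np.int64(262)) [ 0.4339661  -0.32779923  0.02      ]
shelf front [0.62462136 0.14547793 0.31      ] [ 0.62724967 -0.23533449  0.31      ]
```

View pics/c1.png

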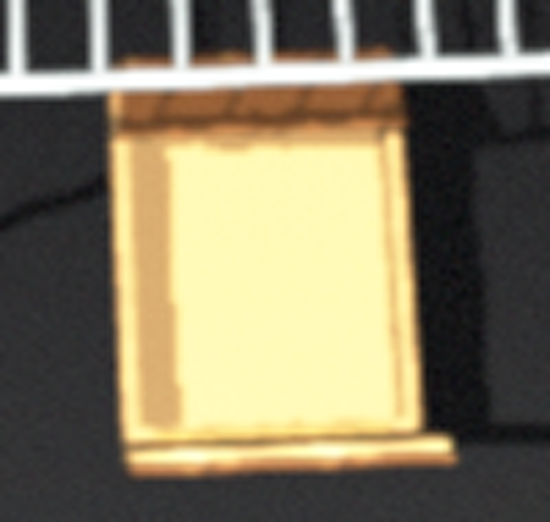

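View pics/c2.png

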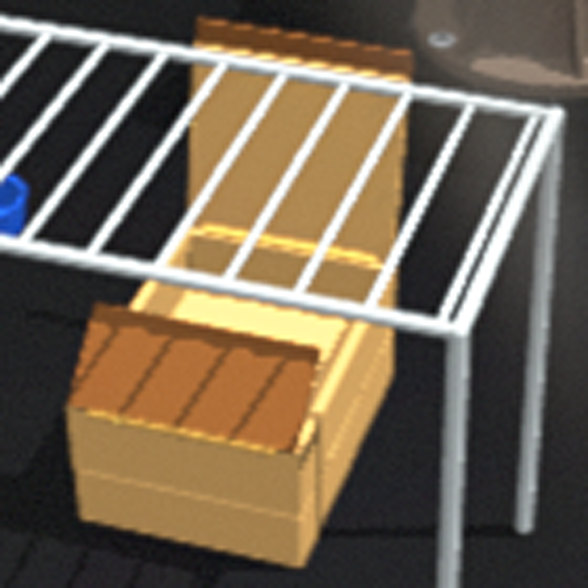

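Top crop: the rim runs from crop (112,135)/(400,135) to (125,440)/(424,430), and the near flap's free edge is at (130,470)–(457,460). Scene crop: the far hinge line is (68,408)–(300,455), the far flap's free edge (97,305)–(318,348), and the near flap's top edge (197,17)–(411,52).

```bash
python3 - <<'E'
from h import *
t=ctrl.snapshot("top");s=ctrl.snapshot("scene")
T=lambda x,y:(225+(x+.5)/5.5-.5,145+(y+.5)/5.5-.5)
S=lambda x,y:(170+(x+.5)/4.2-.5,120+(y+.5)/4.2-.5)
for n,p in dict(rimLf=(112,135),rimRf=(400,135),rimLn=(125,440),rimRn=(424,430)).items(): print(n,onz(t,*T(*p),.095))
for n,p in dict(hingeR=(68,408),hingeL=(300,455)).items(): print(n,onz(s,*S(*p),.096))
for n,p in dict(botR=(82,520),botL=(303,567)).items(): print(n,onz(s,*S(*p),.0))
print("near edge L",tri(t,T(130,470),s,S(411,52)),"R",tri(t,T(457,460),s,S(197,17)))
print("far edge L",tri(t,T(117,135),s,S(318,348)),"R",tri(t,T(405,122),s,S(97,305)))
E
```

```text
rimLf [0.66510349 0.02744906 0.095     ]
rimRf [ 0.66314431 -0.12421214  0.095     ]
rimLn [0.50246341 0.02241369 0.095     ]
rimRn [ 0.50570096 -0.13087667  0.095     ]
hingeR [ 0.709514   -0.12074269  0.096     ]
hingeL [0.70351124 0.02721822 0.096     ]
botR [ 0.70610779 -0.12083956  0.        ]
botL [0.69959922 0.02665782 0.        ]
near edge L (array([0.46552449, 0.01842108, 0.23677004]), np.float64(0.0022916653198380823)) R (array([ 0.46804697, -0.12884222,  0.23607442]), np.float64(0.00023702131302690888))
far edge L (array([0.65302763, 0.02270876, 0.13758788]), np.float64(0.00374639705742984)) R (array([ 0.65755379, -0.12213225,  0.13704097]), np.float64(0.0003315628080358236))
```

```bash
cat >> h.py <<'E'
YAW=1.9;C=np.array([.604,-.050,0])
def B(x,y,z): # box mm -> world
    return C+R.from_euler('z',YAW,degrees=True).apply([x/1e3,y/1e3,z/1e3])
def go(p,rpy):
    o=ctrl.get_obs();r=R.from_euler('xyz',o["orientation"],degrees=True);t=R.from_euler('xyz',rpy,degrees=True)
    d=r.inv().apply(np.array(p)-o["tool_pos"])*1e3
    print("shift",d.round(1),"turn",np.degrees((r.inv()*t).as_rotvec()).round(1))
E
python3 - <<'E'
from h import *
go([.459,.275,.09],[180,0,YAW])
E
```

```text
shift [308.8 237.8 120.4] turn [  0.    0.  -25.7]
```

Call:
move_arm(
  motion=[
    [[31, 24, 8], [0, 0, -3], 0],
    [[62, 48, 16], [0, 0, -6], 0],
    [[93, 72, 24], [0, 0, -9], 0],
    [[124, 96, 32], [0, 0, -12], 0],
    [[155, 120, 45], [0, 0, -15], 0],
    [[186, 144, 60], [0, 0, -18], 0],
    [[217, 168, 75], [0, 0, -20], 0],
    [[248, 192, 90], [0, 0, -22], 0],
    [[280, 215, 105], [0, 0, -24], 0],
    [[309, 238, 120], [0, 0, -25.7], 0],
  ],
)

```text
clock: 1.13
tool_pos: [0.46, 0.2735, 0.0904]
orientation: [-180.0, -0.1, 2.0]
force: [1.3, -0.1, -0.4]
opening: 0.0879
gripper_force: 0.0
```

```bash
python3 - <<'E'
from h import *
s=ctrl.snapshot("wrist");cv2.imwrite("pics/w1.png",s["color"])
o=ctrl.get_obs();print(o["tool_pos"],o["orientation"],o["joint_pos"],o["clock"])
go([.459,.275,.024],[180,0,YAW])
E
```

```text
[0.45957563 0.26714505 0.08690597] [179.78874106   0.2350089    1.91956478] [ 51.2865047   14.03250606 -26.51404324  -0.05340616 -49.76682694
  40.66809986] 1.1833
shift [-0.1 -8.1 62.9] turn [0.2 0.2 0. ]
```

View pics/w1.png

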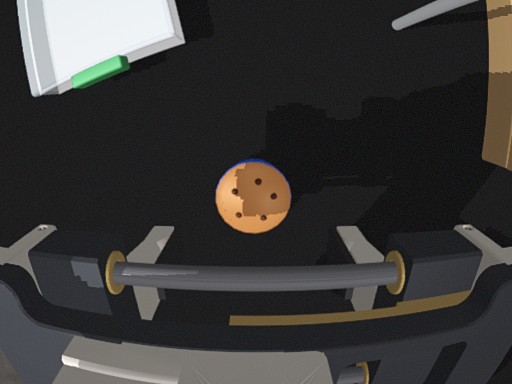

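The wrist view shows the muffin at (254,197), laterally centred between the fingers (~155 and ~357). The arm was still settling, so I'll settle it and re-measure.

Call:
move_arm(
  motion=[
    [[0, 0, 0], [0, 0, 0], 0],
    [[0, 0, 0], [0, 0, 0], 0],
    [[0, 0, 0], [0, 0, 0], 0],
    [[0, 0, 0], [0, 0, 0], 0],
  ],
)

```text
clock: 1.52
tool_pos: [0.4592, 0.2762, 0.0912]
orientation: [-179.9, -0.1, 1.9]
force: [-0.4, -0.6, 0.0]
opening: 0.0875
gripper_force: 0.0
```

```bash
python3 - <<'E'
from h import *
s=ctrl.snapshot("wrist")
m=cv2.inRange(cv2.cvtColor(s["color"],cv2.COLOR_BGR2HSV),(5,120,100),(22,255,255));m[:150]=0;m[245:]=0;m[:,:200]=0;m[:,310:]=0
M=cv2.moments(m,True);u,v=M['m10']/M['m00'],M['m01']/M['m00']
K=s["camera_matrix"];T=s["cam_to_world"];x,y=u-K[0,2],v-K[1,2];r=np.hypot(x,y);th=r/K[0,0]
d=T[:3,:3]@np.array([np.sin(th)*x/r,-np.sin(th)*y/r,-np.cos(th)]);c=T[:3,3];print(u,v,c+d*(.031-c[2])/d[2])
print(ctrl.get_obs()["tool_pos"])
go([.459,.275,.024],[180,0,YAW])
E
```

```text
257.12877997914495 197.10662148070907 [0.45907382 0.27387785 0.031     ]
[0.45910818 0.27627545 0.091129  ]
shift [-0.2  1.3 67.1] turn [-0.1 -0.   0.1]
```

Call:
move_arm(
  motion=[
    [[0, 1, 15], [0, 0, 0], 0],
    [[0, 2, 30], [0, 0, 0], 0],
    [[0, 2, 45], [0, 0, 0], 0],
    [[0, 2, 58], [0, 0, 0], 0],
    [[0, 2, 67], [0, 0, 0], 0],
    [[0, 2, 67], [0, 0, 0], 0],
    [[0, 2, 67], [0, 0, 0], 0],
    [[0, 2, 67], [0, 0, 0], 0.2],
    [[0, 2, 67], [0, 0, 0], 0.3],
    [[0, 2, 67], [0, 0, 0], 0.5],
  ],
)

```text
clock: 2.4
tool_pos: [0.4596, 0.2734, 0.0244]
orientation: [-179.9, -0.1, 1.9]
force: [0.3, 0.1, -0.6]
opening: 0.0729
gripper_force: 0.0
```

Call:
move_arm(
  motion=[
    [[0, 0, 0], [0, 0, 0], 0.6],
    [[0, 0, 0], [0, 0, 0], 0.7],
    [[0, 0, 0], [0, 0, 0], 0.7],
    [[0, 0, 0], [0, 0, 0], 0.7],
    [[0, 0, 0], [0, 0, 0], 0.7],
    [[0, 0, 0], [0, 0, 0], 0.7],
  ],
)

```text
clock: 2.9
tool_pos: [0.4593, 0.2729, 0.0235]
orientation: [180.0, 0.0, 1.9]
force: [-0.1, 0.7, -1.6]
opening: 0.0332
gripper_force: 0.0
```

The opening has gone below 64 mm with no grip force, so I need to look before going on.

```bash
python3 - <<'E'
from h import *
o=ctrl.get_obs();print(o["opening"],o["gripper_force"])
s=ctrl.snapshot("wrist");t=ctrl.snapshot("top");c=ctrl.snapshot("scene")
A=t["color"][190:290,100:260];A=cv2.resize(A,(512,320));Cc=cv2.resize(c["color"][150:270,270:462],(512,320))
w=cv2.resize(s["color"],(280,210));
cv2.imwrite("pics/g1.png",np.hstack([np.vstack([A,Cc])[:600],cv2.copyMakeBorder(w,0,390,0,0,cv2.BORDER_CONSTANT)]) [:600])
E
```

```text
0.033153790309408945 0.0
```

View pics/g1.png

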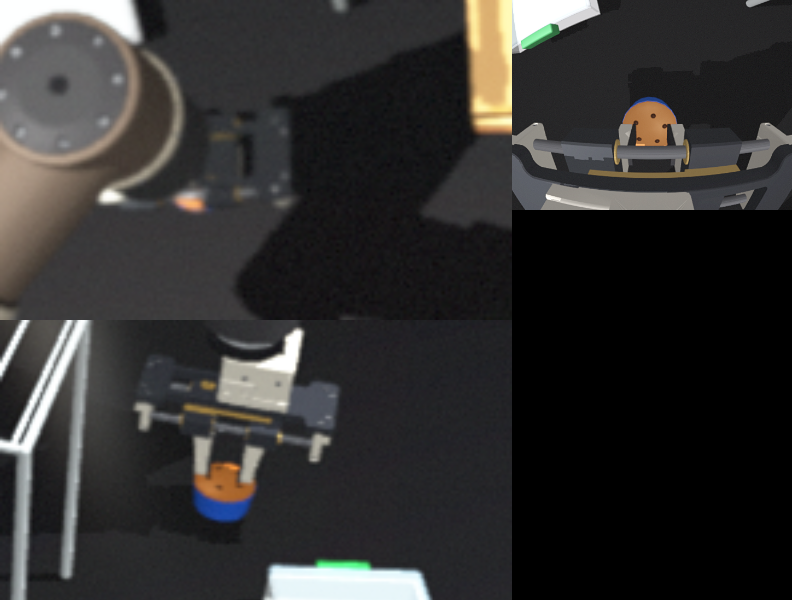

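The crops show the muffin unmoved (scene ≈ (354,213)) with the fingers closed at the dome, apparently behind it. I'll check where TCP and fingertips project in each view.

```bash
python3 - <<'E'
from h import *
o=ctrl.get_obs();p=o["tool_pos"];r=R.from_euler('xyz',o["orientation"],degrees=True)
s=ctrl.snapshot("scene");w=ctrl.snapshot("wrist");t=ctrl.snapshot("top")
K=w["camera_matrix"];T=w["cam_to_world"]
def wp(P):
    q=T[:3,:3].T@(P-T[:3,3]);th=np.arctan2(np.hypot(q[0],q[1]),-q[2]);n=np.array([q[0],-q[1]])/np.hypot(q[0],q[1]);return (K[:2,2]+K[0,0]*th*n).round(1)
for nm,P in [("tcp",p),("tipL",p+r.apply([0,.0166,.019])),("tipR",p+r.apply([0,-.0166,.019])),("muf31",np.array([.459,.2745,.031])),("muf0",np.array([.459,.2745,0]))]:
    print(nm,P.round(3),"scene",np.round(proj(s,P),1),"wrist",wp(P))
for n,i,b in(("scene",s,(330,190,380,240)),("top",t,(140,225,185,265))):
    h=cv2.cvtColor(i["color"],cv2.COLOR_BGR2HSV);x0,y0,x1,y1=b
    for lo,hi in(((3,100,60),(25,255,255)),((100,100,40),(130,255,255))):
        k=cv2.inRange(h,lo,hi)[y0:y1,x0:x1];v,u=np.nonzero(k)
        if len(u):print(n,len(u),u.min()+x0,u.max()+x0,v.min()+y0,v.max()+y0)
h=cv2.cvtColor(w["color"],cv2.COLOR_BGR2HSV)
k=cv2.inRange(h,(100,150,60),(130,255,255))|cv2.inRange(h,(5,120,100),(22,255,255));k=k[150:265,190:330];v,u=np.nonzero(k);print("wrist",u.min()+190,u.max()+190,v.min()+150,v.max()+150)
cv2.imwrite("pics/g2.png",np.hstack([cv2.resize(w["color"][140:300,170:350],(520,462)),cv2.resize(s["color"][190:240,340:370],(277,462))]))
E
```

```text
tcp [0.459 0.273 0.024] scene [353.1 212.1] wrist [254.  227.7]
tipL [0.46  0.256 0.005] scene [346.4 216.1] wrist [277.7 216.1]
tipR [0.459 0.289 0.005] scene [358.1 218.3] wrist [230.5 216.1]
muf31 [0.459 0.274 0.031] scene [354.  210.1] wrist [251.4 233.1]
muf0 [0.459 0.274 0.   ] scene [352.6 218.5] wrist [251.9 213.9]
scene 230 342 374 194 217
scene 167 342 364 213 225
top 22 156 174 227 255
wrist 199 311 177 264
```

View pics/g2.png

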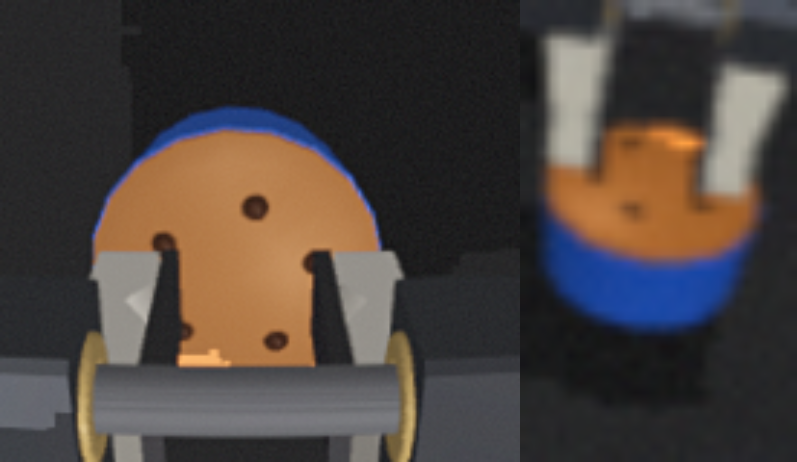

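Pixel check: the fingers sit at the muffin's position with about 33 mm between them, visually inside the muffin, and there is still no grip force. I'll find out whether they are stopped or still following the closure command.

Call:
move_arm(
  motion=[
    [[0, 0, 0], [0, 0, 0], 0.72],
    [[0, 0, 0], [0, 0, 0], 0.72],
    [[0, 0, 0], [0, 0, 0], 0.72],
    [[0, 0, 0], [0, 0, 0], 0.72],
  ],
)

```text
clock: 3.53
tool_pos: [0.4592, 0.2729, 0.0236]
orientation: [180.0, 0.0, 1.9]
force: [0.3, -0.6, -0.2]
opening: 0.0245
gripper_force: 0.0
```

The fingertips appear in the wrist view at v≈226 both before and after the descent, so nothing hides them and they sit above the dome. I'll triangulate the real tip height from the two views.

```bash
cat >> h.py <<'E'
def wray(s,u,v):
    K=s["camera_matrix"];T=s["cam_to_world"];x,y=u-K[0,2],v-K[1,2];r=np.hypot(x,y);th=r/K[0,0]
    return T[:3,3],T[:3,:3]@np.array([np.sin(th)*x/r,-np.sin(th)*y/r,-np.cos(th)])
E
python3 - <<'E'
from h import *
import h
s=ctrl.snapshot("scene");w=ctrl.snapshot("wrist");print(w["camera_matrix"][0],w["cam_to_world"].round(3))
o=ctrl.get_obs();print(o["tool_pos"],o["joint_pos"])
def tri2(a,d,b,e):
    t=np.linalg.lstsq(np.c_[d,-e],b-a,rcond=None)[0];p,q=a+t[0]*d,b+t[1]*e;return (p+q)/2,np.linalg.norm(p-q)
# previous frame (opening 33): inner far corners of tips; arm pose unchanged
print(tri2(*ray(s,348.5,208.5),*wray(w,284,226.5)),tri2(*ray(s,360,211),*wray(w,226,226.5)))
print("wrist cam rel TCP",(w["cam_to_world"][:3,3]-o["tool_pos"]))
# muffin: triangulate dome outline centre from scene vs wrist at pre-grasp is noted; rim blue front
E
```

```text
[297.31863964   0.         254.82238019] [[ 0.032  0.952  0.305  0.541]
 [-0.999  0.031  0.01   0.275]
 [-0.    -0.306  0.952  0.197]
 [ 0.     0.     0.     1.   ]]
[0.45927012 0.2729064  0.02358244] [ 5.17608344e+01  1.89091358e+01 -3.01725004e+01  2.70490690e-03
 -4.09188497e+01  4.01157050e+01]
(array([0.46848769, 0.25763763, 0.04020545]), np.float64(0.003813287848507683)) (array([0.46544898, 0.29056392, 0.03690525]), np.float64(0.0017128941832170426))
wrist cam rel TCP [0.0815477  0.00208413 0.17318454]
```

```bash
python3 - <<'E'
from h import *
s=ctrl.snapshot("scene");r=R.from_euler('xyz',[180,0,-23.83],degrees=True);p=np.array([.27246,.617,.2096])
for y in(-.044,.044):
  for z in(-.02,0,.019): print(y,z,np.round(proj(s,p+r.apply([0,y,z])),1))
im=cv2.imread("pics/scene0.png");cv2.imwrite("pics/f0.png",np.hstack([cv2.resize(im[85:145,462:512],(500,600),interpolation=cv2.INTER_CUBIC)]))
E
```

```text
-0.044 -0.02 [521.  143.3]
-0.044 0 [518.5 149.8]
-0.044 0.019 [516.1 155.8]
0.044 -0.02 [487.7 131.6]
0.044 0 [485.6 137.9]
0.044 0.019 [483.6 143.9]
```

View pics/f0.png

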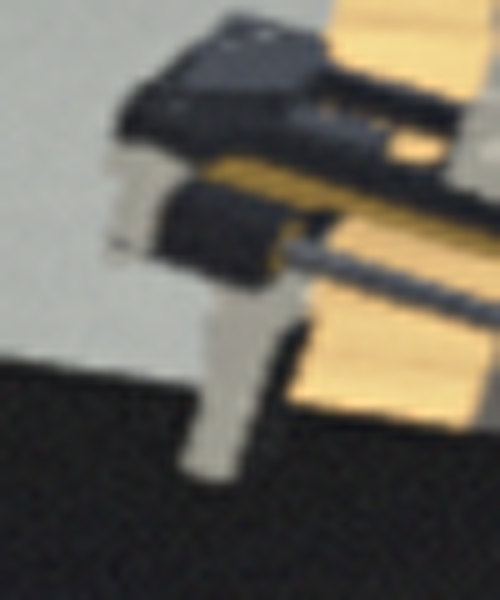

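The visible finger ends at scene (483,133), but the stated 19 mm tip should appear at (484,144). The triangulated tips agree, so the real fingertips sit about 34 mm further back than stated, roughly 15 mm *behind* the reported TCP. I'll use tip = TCP − 15 mm along tool z. Next I open and descend slowly, watching the force.

Call:
move_arm(
  motion=[
    [[0, 0, -3], [0, 0, 0], 0.5],
    [[0, 0, -3], [0, 0, 0], 0.2],
    [[0, 0, -3], [0, 0, 0], 0],
    [[0, 0, -3], [0, 0, 0], 0],
    [[0, 0, -3], [0, 0, 0], 0],
    [[0, 0, -3], [0, 0, 0], 0],
    [[0, 0, -3], [0, 0, 0], 0],
    [[0, 0, 5], [0, 0, 0], 0],
    [[0, 0, 14], [0, 0, 0], 0],
    [[0, 0, 20], [0, 0, 0], 0],
  ],
)

```text
clock: 4.52
tool_pos: [0.4588, 0.2725, 0.0022]
orientation: [180.0, 0.0, 1.9]
force: [0.4, 0.0, 0.8]
opening: 0.0844
gripper_force: 0.0
```

Call:
move_arm(
  motion=[
    [[0, 0, 3], [0, 0, 0], 0],
    [[0, 0, 6], [0, 0, 0], 0],
    [[0, 0, 9], [0, 0, 0], 0],
    [[0, 0, 9], [0, 0, 0], 0],
    [[0, 0, 9], [0, 0, 0], 0],
  ],
)

```text
clock: 4.93
tool_pos: [0.4593, 0.2729, -0.0055]
orientation: [180.0, 0.0, 1.9]
force: [0.4, 0.7, 0.5]
opening: 0.0873
gripper_force: 0.0
```

No contact at TCP z = −5 mm, which confirms the offset. I'll go down a little more and close.

Call:
move_arm(
  motion=[
    [[0, 1, 2], [0, 0, 0], 0],
    [[0, 1, 3], [0, 0, 0], 0.1],
    [[0, 1, 3], [0, 0, 0], 0.2],
    [[0, 1, 3], [0, 0, 0], 0.3],
    [[0, 1, 3], [0, 0, 0], 0.4],
    [[0, 1, 3], [0, 0, 0], 0.5],
    [[0, 1, 3], [0, 0, 0], 0.5],
    [[0, 1, 3], [0, 0, 0], 0.5],
    [[0, 1, 3], [0, 0, 0], 0.5],
  ],
)

```text
clock: 5.68
tool_pos: [0.4594, 0.2721, -0.0083]
orientation: [-180.0, -0.0, 1.9]
force: [0.1, 0.8, 0.7]
opening: 0.062
gripper_force: 30.0
```

Gripped: 30 N at 62 mm. Now lift and carry.

```bash
python3 - <<'E'
from h import *
p=B(-45,0,0);print(p)
go([p[0],p[1],.17],[180,0,YAW])
E
```

```text
[ 0.55902474 -0.05149198  0.        ]
shift [  89.   326.6 -178.4] turn [-0. -0. -0.]
```

Call:
move_arm(
  motion=[
    [[0, 0, -10], [0, 0, 0], 0.5],
    [[0, 0, -25], [0, 0, 0], 0.5],
    [[0, 0, -45], [0, 0, 0], 0.5],
    [[0, 0, -65], [0, 0, 0], 0.5],
    [[0, 0, -85], [0, 0, 0], 0.5],
    [[0, 0, -105], [0, 0, 0], 0.5],
    [[0, 0, -125], [0, 0, 0], 0.5],
    [[0, 0, -145], [0, 0, 0], 0.5],
    [[0, 0, -165], [0, 0, 0], 0.5],
    [[0, 0, -178], [0, 0, 0], 0.5],
  ],
)

```text
clock: 6.52
tool_pos: [0.4595, 0.272, 0.1723]
orientation: [-179.9, -0.1, 1.9]
force: [0.5, -0.8, -0.8]
opening: 0.0617
gripper_force: 30.0
```

Call:
move_arm(
  motion=[
    [[15, 10, 0], [0, 0, 0], 0.5],
    [[35, 25, 0], [0, 0, 0], 0.5],
    [[55, 45, 0], [0, 0, 0], 0.5],
    [[72, 65, 0], [0, 0, 0], 0.5],
    [[84, 85, 0], [0, 0, 0], 0.5],
    [[89, 105, 0], [0, 0, 0], 0.5],
    [[89, 125, 0], [0, 0, 0], 0.5],
    [[89, 145, 0], [0, 0, 0], 0.5],
    [[89, 165, 0], [0, 0, 0], 0.5],
    [[89, 185, 0], [0, 0, 0], 0.5],
  ],
)

```text
clock: 7.35
tool_pos: [0.5538, 0.0887, 0.17]
orientation: [180.0, 0.0, 1.9]
force: [1.4, -0.4, -0.8]
opening: 0.0617
gripper_force: 30.0
```

Call:
move_arm(
  motion=[
    [[0, 20, 0], [0, 0, 0], 0.5],
    [[0, 40, 0], [0, 0, 0], 0.5],
    [[0, 60, 0], [0, 0, 0], 0.5],
    [[0, 80, 0], [0, 0, 0], 0.5],
    [[0, 100, 0], [0, 0, 0], 0.5],
    [[0, 118, 0], [0, 0, 0], 0.5],
    [[0, 132, 0], [0, 0, 0], 0.5],
    [[0, 141, 0], [0, 0, 0], 0.5],
    [[0, 141, 0], [0, 0, 0], 0.5],
    [[0, 141, 0], [0, 0, 0], 0.5],
  ],
)

```text
clock: 8.18
tool_pos: [0.5587, -0.0512, 0.1698]
orientation: [-180.0, 0.0, 1.8]
force: [0.4, 0.3, -0.8]
opening: 0.0617
gripper_force: 30.0
```

```bash
python3 - <<'E'
from h import *
s=ctrl.snapshot("scene");t=ctrl.snapshot("top")
cv2.imwrite("pics/p1.png",np.hstack([cv2.resize(s["color"][60:260,120:320],(400,400)),cv2.resize(t["color"][120:320,180:380],(400,400))]))
p=B(-45,0,0);go([p[0],p[1],.048],[180,0,YAW]);print(ctrl.get_obs()["tool_pos"])
E
```

```text
shift [1.000e-01 1.000e+00 1.217e+02] turn [-0. -0. -0.]
[ 0.55885392 -0.05054262  0.16971251]
```

View pics/p1.png

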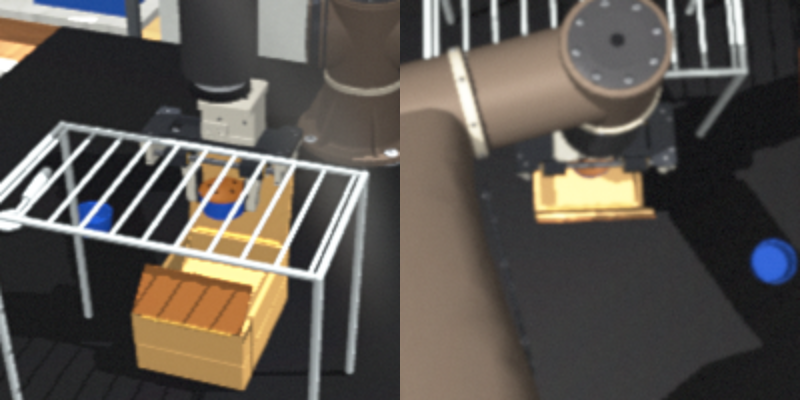

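The muffin is held upright over the box in front of the near flap (scene crop (222,195)), and the wrist stays robot-side of the shelf. I'll check the knuckle's height.

```bash
python3 - <<'E'
from h import *
t=ctrl.snapshot("top");print(ctrl.get_obs()["joint_pos"].round(1))
for z in(.2,.3,.4,.5,.6,.7): print(z,np.round(proj(t,[.559,-.051,z]),1), np.round(proj(t,[.619,-.051,z]),1))
E
```

```text
[ 14.8  11.7 -17.3  -0.  -61.1  77.1]
0.2 [274.8 196.3] [274.3 174.2]
0.3 [277.  186.9] [276.4 163. ]
0.4 [279.7 175.7] [278.9 149.5]
0.5 [282.9 161.9] [282.  133.1]
0.6 [286.9 144.7] [285.9 112.6]
0.7 [292.1 122.5] [290.8  86.4]
```

Call:
move_arm(
  motion=[
    [[0, 0, 10], [0, 0, 0], 0.5],
    [[0, 1, 25], [0, 0, 0], 0.5],
    [[0, 1, 42], [0, 0, 0], 0.5],
    [[0, 1, 60], [0, 0, 0], 0.5],
    [[0, 1, 78], [0, 0, 0], 0.5],
    [[0, 1, 94], [0, 0, 0], 0.5],
    [[0, 1, 108], [0, 0, 0], 0.5],
    [[0, 1, 118], [0, 0, 0], 0.5],
    [[0, 1, 121], [0, 0, 0], 0.5],
    [[0, 1, 121], [0, 0, 0], 0.5],
  ],
)

```text
clock: 9.17
tool_pos: [0.5584, -0.0518, 0.0475]
orientation: [180.0, 0.1, 1.9]
force: [1.4, -0.7, -1.1]
opening: 0.062
gripper_force: 30.0
```

Call:
move_arm(
  motion=[
    [[0, 0, 1], [0, 0, 0], 0.5],
    [[0, 0, 2], [0, 0, 0], 0.5],
    [[0, 0, 3], [0, 0, 0], 0.5],
    [[0, 0, 4], [0, 0, 0], 0.5],
    [[0, 0, 4], [0, 0, 0], 0.5],
    [[0, 0, 4], [0, 0, 0], 0.5],
  ],
)

```text
clock: 9.67
tool_pos: [0.559, -0.052, 0.0448]
orientation: [-180.0, -0.0, 1.9]
force: [0.6, -0.2, -1.9]
opening: 0.0619
gripper_force: 30.0
```

Call:
move_arm(
  motion=[
    [[0, 0, 1], [0, 0, 0], 0.5],
    [[0, 0, 2], [0, 0, 0], 0.5],
    [[0, 0, 2], [0, 0, 0], 0.5],
    [[0, 0, 2], [0, 0, 0], 0.5],
  ],
)

```text
clock: 10.0
tool_pos: [0.5591, -0.0519, 0.0427]
orientation: [180.0, -0.0, 1.9]
force: [-0.4, 0.3, 1.1]
opening: 0.0618
gripper_force: 30.0
```

Call:
move_arm(
  motion=[
    [[0, 0, 0.5], [0, 0, 0], 0.5],
    [[0, 0, 0.5], [0, 0, 0], 0.5],
    [[0, 0, 0.5], [0, 0, 0], 0.5],
  ],
)

```text
clock: 10.25
tool_pos: [0.5591, -0.052, 0.0427]
orientation: [180.0, -0.0, 1.9]
force: [-3.2, 1.2, 6.8]
opening: 0.0617
gripper_force: 30.0
```

Seated on the floor (6.8 N). Release with a small opening so the fingers stay off the walls, then lift straight up.

Call:
move_arm(
  motion=[
    [[0, 0, 0], [0, 0, 0], 0.25],
    [[0, 0, 0], [0, 0, 0], 0.2],
    [[0, 0, 0], [0, 0, 0], 0.15],
    [[0, 0, 0], [0, 0, 0], 0.15],
    [[0, 0, 0], [0, 0, 0], 0.15],
    [[0, 0, -6], [0, 0, 0], 0.15],
    [[0, 0, -15], [0, 0, 0], 0.15],
    [[0, 0, -28], [0, 0, 0], 0.15],
    [[0, 0, -45], [0, 0, 0], 0.15],
    [[0, 0, -62], [0, 0, 0], 0.15],
  ],
)

```text
clock: 11.08
tool_pos: [0.559, -0.052, 0.1054]
orientation: [180.0, -0.0, 1.9]
force: [1.5, 0.2, 0.2]
opening: 0.0748
gripper_force: 0.0
```

Call:
move_arm(
  motion=[
    [[0, 0, -20], [0, 0, 0], 0.3],
    [[0, 0, -45], [0, 0, 0], 0.5],
    [[0, 0, -75], [0, 0, 0], 0.8],
    [[0, 0, -105], [0, 0, 0], 1],
    [[0, 0, -135], [0, 0, 0], 1],
    [[0, 0, -150], [0, 0, 0], 1],
    [[0, 0, -150], [0, 0, 0], 1],
    [[0, 0, -150], [0, 0, 0], 1],
  ],
)

```text
clock: 11.75
tool_pos: [0.5593, -0.0519, 0.2559]
orientation: [-180.0, -0.2, 1.9]
force: [-0.1, -0.5, -0.4]
opening: 0.0265
gripper_force: 0.0
```

```bash
cat >> h.py <<'E'
def corner(o,off=15.0,hw=9.5):
    # contact corner (lower, robot-side) of the tips in box mm, tip = TCP - off along tool z
    r=R.from_euler('xyz',o["orientation"],degrees=True);p=o["tool_pos"]+r.apply([-hw/1e3,0,-off/1e3])
    return R.from_euler('z',-YAW,degrees=True).apply(p-C)*1e3
def tcp_for(x,y,z,tilt,off=15.0,hw=9.5):
    r=R.from_euler('xyz',[180,-tilt,YAW],degrees=True);return B(x,y,z)-r.apply([-hw/1e3,0,-off/1e3])
E
python3 - <<'E'
from h import *
o=ctrl.get_obs();print(o["tool_pos"],o["force"],o["opening"],o["joint_pos"].round(1))
s=ctrl.snapshot("scene")
h=cv2.cvtColor(s["color"],cv2.COLOR_BGR2HSV)[170:240,190:280];m=cv2.inRange(h,(100,100,40),(130,255,255));v,u=np.nonzero(m);print("blue",len(u),u.mean()+190,v.mean()+170,"pred",proj(s,B(-45,0,65)))
r=R.from_euler('xyz',[180,-40,YAW],degrees=True);print("tool z",r.apply([0,0,1]),"x",r.apply([1,0,0]))
P=tcp_for(50,0,200,40);print(P);go(P,[180,-40,YAW])
E
```

```text
[ 0.55928055 -0.05188666  0.25592686] [-0.13982907 -0.51454946 -0.37079879] 0.02646838792448762 [ 14.7   8.2  -9.9  -0.  -71.7  77.2]
blue 8 239.875 199.375 pred (np.float64(232.41559331298893), np.float64(197.63734194104262))
tool z [ 0.64243422  0.02131174 -0.76604444] x [0.76562328 0.02539834 0.64278761]
[ 0.67088245 -0.04778128  0.19461582]
shift [112.2  -0.5  60.1] turn [-0. 40. -0.]
```

```bash
python3 - <<'E'
from h import *
s=ctrl.snapshot("scene");w=ctrl.snapshot("wrist")
for d in([0,0,0],):
    q=np.array(proj(s,[.541,.275,.197]));print("cam in g1 lower crop",(q-[270,150])*2.667+[0,320], "now",proj(s,w["cam_to_world"][:3,3]))
q=np.array(proj(s,w["cam_to_world"][:3,3])).round().astype(int);print(s["color"][q[1]-12:q[1]+13:4,q[0]-12:q[0]+13:4].mean(2).round())
E
```

```text
cam in g1 lower crop [232.27638035 394.92382924] now (np.float64(216.51655043385304), np.float64(90.11766852248321))
[[184. 183. 182. 169. 196. 167. 137.]
 [ 36.  58. 101. 174. 174. 172. 172.]
 [ 56.  36.  36.  29. 175. 174. 149.]
 [ 35.  45.  47.  49. 175. 174. 180.]
 [ 60.  37.  33. 104. 181. 175. 181.]
 [ 46.  45.  43.  42.  94. 165. 173.]
 [ 35. 102. 118. 117. 104.  75.  54.]]
```

Call:
move_arm(
  motion=[
    [[0, 0, 0], [0, 4, 0], 1],
    [[0, 0, 0], [0, 9, 0], 1],
    [[0, 0, 0], [0, 14, 0], 1],
    [[0, 0, 0], [0, 19, 0], 1],
    [[0, 0, 0], [0, 24, 0], 1],
    [[0, 0, 0], [0, 29, 0], 1],
    [[0, 0, 0], [0, 34, 0], 1],
    [[0, 0, 0], [0, 38, 0], 1],
    [[0, 0, 0], [0, 40, 0], 1],
    [[0, 0, 0], [0, 40, 0], 1],
  ],
)

```text
clock: 12.73
tool_pos: [0.5637, -0.0506, 0.2636]
orientation: [-179.8, -40.5, 2.1]
force: [0.5, 0.0, 1.7]
opening: 0.0006
gripper_force: 0.0
```

```bash
python3 - <<'E'
from h import *
o=ctrl.get_obs();print(o["tool_pos"],o["orientation"],o["joint_pos"].round(1),o["opening"],o["force"].round(1),corner(o))
go(tcp_for(0,0,180,40),[180,-40,YAW]);go(tcp_for(53,0,150,40),[180,-40,YAW])
t=ctrl.snapshot("top");h=cv2.cvtColor(t["color"],cv2.COLOR_BGR2HSV)
q=proj(t,B(-45,0,85));print("muffin pred px",q)
m=cv2.inRange(h[175:240,240:310],(3,150,100),(15,255,255));v,u=np.nonzero(m);print(len(u),u.mean()+240,v.mean()+175) if len(u) else print(0)
m=cv2.inRange(h[185:232,240:310],(100,100,40),(130,255,255));print("blue px",np.count_nonzero(m))
cv2.imwrite("pics/p2.png",cv2.resize(np.hstack([t["color"][140:260,220:340],ctrl.snapshot("scene")["color"][100:220,170:290]]),(800,400)))
E
```

```text
[ 0.56374066 -0.05057575  0.263578  ] [-179.79044051  -40.46849355    2.07424444] [ 12.7 -14.  -58.   48.3  -8.9  33.9] 0.0005619478635436056 [0.5 0.  1.7] [-57.21867887   0.65292009 268.8235845 ]
shift [-14.2   1.3 104.8] turn [-0.3 -0.5  0.1]
shift [  6.6   1.7 162. ] turn [-0.3 -0.5  0.1]
muffin pred px (np.float64(272.9025749154176), np.float64(205.3407761137204))
0
blue px 0
```

Call:
move_arm(
  motion=[
    [[0, 1, 10], [0, 0, 0], 1],
    [[-2, 1, 25], [0, 0, 0], 1],
    [[-4, 1, 40], [0, 0, 0], 1],
    [[-6, 1, 55], [0, 0, 0], 1],
    [[-8, 1, 70], [0, 0, 0], 1],
    [[-8, 1, 80], [0, 0, 0], 1],
    [[-8, 1, 90], [0, 0, 0], 1],
    [[-8, 1, 90], [0, 0, 0], 1],
    [[-8, 1, 90], [0, 0, 0], 1],
  ],
)

```text
clock: 13.58
tool_pos: [0.5976, -0.057, 0.2111]
orientation: [-178.9, -36.8, 1.9]
force: [-0.3, -0.4, 0.0]
opening: 0.0002
gripper_force: 0.0
```

```bash
python3 - <<'E'
from h import *
o=ctrl.get_obs();print(o["tool_pos"],o["orientation"],o["joint_pos"].round(1),o["force"].round(1),corner(o))
go(tcp_for(53,0,150,40),[180,-40,YAW])
E
```

```text
[ 0.59760936 -0.05704697  0.21110747] [-178.90461982  -36.82183475    1.93524354] [  4.1  -5.2 -58.3  59.3  -0.2  29. ] [-0.3 -0.4  0. ] [-23.21365241  -7.12817236 217.41919678]
shift [21.4 -4.9 99.2] turn [-1.1  3.2 -0. ]
```

The 40° tilt at this spot runs into the limits of joints 3 and 5. I'll fit a quick kinematic model from the readings so far to find a reachable tilt.

```bash
cat > k.py <<'E'
import numpy as np
from scipy.spatial.transform import Rotation as R
from scipy.optimize import least_squares
D=[([82.683,20.59,.633,-.02,-70.135,-16.508],[.27246,.617,.20963],[179.906,0,-23.83]),
([51.7608,18.909,-30.1725,0,-40.9188,40.1157],[.45927,.27291,.02358],[180,0,1.9]),
([14.8,11.7,-17.3,0,-61.1,77.1],[.55885,-.0505,.1697],[180,0,1.9]),
([14.7,8.2,-9.9,0,-71.7,77.2],[.55928,-.05189,.25593],[-180,-.2,1.9]),
([12.7,-14,-58,48.3,-8.9,33.9],[.56374,-.05058,.26358],[-179.79,-40.47,2.07]),
([4.1,-5.2,-58.3,59.3,-.2,29],[.59761,-.05705,.21111],[-178.9,-36.82,1.935])]
def fk(j,p,s=(1,1)):
    a,b,e,r0,lat,h,L=p;j=np.asarray(j,float)
    f=j[1]-j[2];A=R.from_euler('z',j[0],degrees=True);F=A*R.from_euler('y',f,degrees=True)
    E=A.apply([r0,-lat,h])+A.apply(a*np.array([np.sin(np.radians(j[1])),0,np.cos(np.radians(j[1]))]))
    W=E+F.apply([b,0,e])
    G=F*R.from_euler('x',s[0]*j[3],degrees=True)*R.from_euler('y',-j[4],degrees=True)*R.from_euler('x',s[1]*j[5],degrees=True)
    T=G*R.from_matrix(np.array([[0,0,1],[0,1,0],[-1,0,0]],float).T.T)
    return W+G.apply([L,0,0]),G
def fit():
    best=None
    for s in[(1,1),(1,-1),(-1,1),(-1,-1)]:
        g=lambda p:np.concatenate([fk(j,p,s)[0]-t for j,t,_ in D])
        q=least_squares(g,[.35,.35,0,0,.19,.3,.3])
        # constant tool rotation consistency
        M=[fk(j,q.x,s)[1].inv()*R.from_euler('xyz',o,degrees=True) for j,_,o in D]
        sp=max((M[0].inv()*m).magnitude() for m in M)*57.3
        if best is None or sp+1e3*np.abs(q.fun).max()<best[0]: best=(sp+1e3*np.abs(q.fun).max(),s,q.x,M[0],sp,np.abs(q.fun).max())
    return best
_,S,P,M,sp,er=fit()
LO=[-176.03,-82.01,-58.28,-173.87,-174.79,-173.66];HI=[176.03,121.73,71.71,95.51,-.11,173.66]
def ik(pos,rpy,j0):
    T=R.from_euler('xyz',rpy,degrees=True)
    def g(j):
        x,G=fk(j,P,S);return np.r_[(x-pos)*10,((G*M).inv()*T).as_rotvec()]
    q=least_squares(g,np.clip(j0,np.array(LO)+1e-3,np.array(HI)-1e-3),bounds=(LO,HI));return q.x,np.linalg.norm(q.fun)
E
python3 - <<'E'
from k import *;from h import *
print(S,P.round(4),sp,er)
j0=[12,5,-30,30,-20,40]
for tilt in(20,25,30,35,40,50):
  for c in((45,150),(45,100)):
    r=min((ik(tcp_for(c[0],0,c[1],tilt),[180,-tilt,YAW],q) for q in(j0,[14,10,-20,0,-60,77],[8,0,-40,-150,-20,-100])),key=lambda z:z[1]);print(tilt,c,r[0].round(1),round(r[1],4))
E
```

```text
(-1, -1) [ 0.6887  0.4114 -0.0367  0.0401  0.1608  0.3741  0.6384] 0.10804246748177897 0.0639098885264423
20 (45, 150) [ 13.9   9.3 -35.3   9.3 -26.1  70.3] 0.0
20 (45, 100) [ 13.9  13.9 -40.   14.1 -17.1  65.2] 0.0
25 (45, 150) [ 15.6   7.3 -42.6  20.3 -16.7  58. ] 0.0
25 (45, 100) [ 15.6  12.9 -47.6  48.8  -7.6  29. ] 0.0
30 (45, 150) [ 17.7   6.3 -50.4  61.7  -8.9  14.8] 0.0
30 (45, 100) [ 17.4  12.8 -51.5  95.5  -7.5 -19.4] 0.0464
35 (45, 150) [ 20.3   6.1 -54.1  95.5 -10.5 -21.4] 0.0493
35 (45, 100) [   8.    16.1  -58.3 -173.9  -17.3 -100.9] 0.0993
40 (45, 150) [   8.3    9.3  -58.3 -173.9  -14.  -100.9] 0.1156
40 (45, 100) [   7.9   15.9  -58.3 -173.9  -17.4 -100.6] 0.1557
50 (45, 150) [   8.2    8.9  -58.3 -173.9  -14.1 -100.4] 0.2549
50 (45, 100) [   7.9   15.5  -58.3 -173.9  -17.5 -100.1] 0.3087
```

```bash
python3 - <<'E'
s=open('k.py').read()
s=s.replace("a,b,e,r0,lat,h,L=p","a,b,e,r0,lat,h,L,dl,l2,w=p").replace("np.sin(np.radians(j[1])),0,np.cos(np.radians(j[1]))","np.sin(np.radians(j[1]+dl*57.3)),0,np.cos(np.radians(j[1]+dl*57.3))")
s=s.replace("    T=G*R.from_matrix(np.array([[0,0,1],[0,1,0],[-1,0,0]],float).T.T)\n","    Q=F*R.from_euler('x',s[0]*j[3],degrees=True)*R.from_euler('y',-j[4],degrees=True)\n")
s=s.replace("return W+G.apply([L,0,0]),G","return W+Q.apply([L,l2,w]),G").replace("[.35,.35,0,0,.19,.3,.3]","[.4,.4,0,0,.1,.3,.3,0,-.1,0]")
open('k.py','w').write(s)
E
python3 - <<'E'
from k import *
print(S,P.round(4),sp,er)
print(np.array([fk(j,P,S)[0]-t for j,t,_ in D]).round(4))
E
```

```text
(-1, -1) [ 6.009e-01  4.631e-01 -2.000e-04  2.300e-03 -2.300e-03  1.948e-01
  3.892e-01  9.000e-04 -1.941e-01 -1.900e-03] 0.10804246748177897 0.00047307075693484024
[[ 0.      0.     -0.    ]
 [ 0.0001  0.0001  0.0003]
 [-0.0004 -0.0004 -0.0005]
 [ 0.0002  0.0003  0.0003]
 [-0.0001  0.      0.0002]
 [ 0.0001 -0.     -0.0003]]
```

Model fits to 0.5 mm: the 0.194 m lateral offset is in the wrist. Now the reachable tilts.

```bash
python3 - <<'E'
from k import *;from h import *
seeds=([12,5,-30,30,-20,40],[14,10,-20,0,-60,77],[8,0,-40,-150,-20,-100],[0,0,-40,-60,-40,100],[0,0,-40,60,-40,0])
for yo in (0,-12,12):
 for tilt in(20,25,30,35,40):
  for c in((45,150),(45,100)):
    res=[]
    for q in seeds:
        pp=B(c[0],0,c[1]);rr=[180,-tilt,YAW+yo];Rr=R.from_euler('xyz',rr,degrees=True);pos=pp-Rr.apply([-.0095,0,-.015])
        z=ik(pos,rr,q)
        if z[1]<.003: res.append(tuple(z[0].round(0).astype(int)))
    print(yo,tilt,c,set(res))
E
```

```text
0 20 (45, 150) {(np.int64(15), np.int64(12), np.int64(-28), np.int64(9), np.int64(-30), np.int64(70))}
0 20 (45, 100) {(np.int64(15), np.int64(15), np.int64(-33), np.int64(12), np.int64(-23), np.int64(67))}
0 25 (45, 150) {(np.int64(15), np.int64(10), np.int64(-36), np.int64(16), np.int64(-21), np.int64(62))}
0 25 (45, 100) {(np.int64(13), np.int64(13), np.int64(-43), np.int64(29), np.int64(-10), np.int64(50))}
0 30 (45, 150) {(np.int64(5), np.int64(8), np.int64(-51), np.int64(59), np.int64(-2), np.int64(28))}
0 30 (45, 100) set()
0 35 (45, 150) set()
0 35 (45, 100) set()
0 40 (45, 150) set()
0 40 (45, 100) set()
-12 20 (45, 150) {(np.int64(17), np.int64(12), np.int64(-32), np.int64(19), np.int64(-29), np.int64(48))}
-12 20 (45, 100) {(np.int64(16), np.int64(15), np.int64(-38), np.int64(25), np.int64(-21), np.int64(42))}
-12 25 (45, 150) {(np.int64(16), np.int64(10), np.int64(-42), np.int64(35), np.int64(-19), np.int64(33))}
-12 25 (45, 100) {(np.int64(-2), np.int64(12), np.int64(-53), np.int64(89), np.int64(-3), np.int64(-6))}
-12 30 (45, 150) set()
-12 30 (45, 100) set()
-12 35 (45
[... 430 characters left out ...]
p.int64(14), np.int64(-31), np.int64(-2), np.int64(-20), np.int64(93))}
12 30 (45, 150) {(np.int64(12), np.int64(9), np.int64(-31), np.int64(-2), np.int64(-19), np.int64(93))}
12 30 (45, 100) {(np.int64(12), np.int64(13), np.int64(-34), np.int64(-3), np.int64(-13), np.int64(95))}
12 35 (45, 150) {(np.int64(12), np.int64(8), np.int64(-35), np.int64(-4), np.int64(-12), np.int64(96))}
12 35 (45, 100) {(np.int64(12), np.int64(13), np.int64(-36), np.int64(-10), np.int64(-7), np.int64(101))}
12 40 (45, 150) {(np.int64(12), np.int64(8), np.int64(-35), np.int64(-12), np.int64(-7), np.int64(104))}
12 40 (45, 100) {(np.int64(9), np.int64(13), np.int64(-31), np.int64(-28), np.int64(-7), np.int64(122))}
```

```bash
cat > clr.py <<'E'
from k import *;from h import *
Bi=R.from_euler('z',-YAW,degrees=True)
g=[[x,y,-s] for x in(-39,0,39) for y in np.linspace(-97,97,15) for s in range(81,160,6)]
g+=[[48*np.cos(t),48*np.sin(t),-s] for t in np.linspace(0,6.28,16) for s in range(160,400,8)]
g=np.array(g,float)
def clear(cx,cz,tilt,yo,flap=1.79,cy=0):
    r=R.from_euler('xyz',[180,-tilt,YAW+yo],degrees=True);pos=B(cx,cy,cz)-r.apply([-.0095,0,-.015])
    p=Bi.apply(pos+r.apply(g/1e3)-C)*1e3
    # wires: half-plane x>=20, z 302..316
    dw=np.hypot(np.maximum(20-p[:,0],0),np.maximum(np.maximum(302-p[:,2],p[:,2]-316),0)).min()
    t=np.linspace(0,146,30);fx=-100+t*np.cos(flap);fz=95+t*np.sin(flap)
    m=np.abs(p[:,1])<80;df=min(np.hypot(p[m,0][:,None]-fx,p[m,2][:,None]-fz).min(),999)-(5 if flap>1 else 0)
    return pos,[180,-tilt,YAW+yo],round(dw),round(df)
E
python3 - <<'E'
from clr import *
for yo in(6,10,14):
 for tilt in(30,34,38):
  for c in((50,150),(48,120),(46,100)):
   pos,rr,dw,df=clear(*c,tilt,yo);z=ik(pos,rr,[12,12,-33,-3,-15,93]);print(yo,tilt,c,"wire",dw,"flap",df,z[0].round(0).astype(int),round(z[1],3))
E
```

```text
6 30 (50, 150) wire 0 flap 71 [ 14   9 -38  13 -13  72] 0.0
6 30 (48, 120) wire 9 flap 54 [ 11  11 -46  31  -3  56] 0.0
6 30 (46, 100) wire 21 flap 42 [ 12  13 -45  25  -3  62] 0.016
6 34 (50, 150) wire 3 flap 59 [ 11   8 -46  30  -2  58] 0.014
6 34 (48, 120) wire 21 flap 41 [ 12  11 -44  17  -2  69] 0.035
6 34 (46, 100) wire 34 flap 28 [ 13  13 -42  10  -1  77] 0.043
6 38 (50, 150) wire 13 flap 47 [ 12   8 -43  13  -1  73] 0.045
6 38 (48, 120) wire 32 flap 27 [ 13  11 -41   1   0  85] 0.051
6 38 (46, 100) wire 46 flap 13 [ 12  13 -39  -8   0  94] 0.05
10 30 (50, 150) wire 0 flap 67 [ 13  10 -33   2 -18  87] 0.0
10 30 (48, 120) wire 9 flap 55 [ 13  12 -35   3 -13  86] 0.0
10 30 (46, 100) wire 21 flap 43 [ 13  13 -37   4  -9  85] 0.0
10 34 (50, 150) wire 3 flap 58 [ 13   9 -37   4 -10  85] 0.0
10 34 (48, 120) wire 21 flap 41 [ 13  11 -41   9  -4  80] 0.0
10 34 (46, 100) wire 33 flap 29 [ 13  13 -42   8  -1  82] 0.006
10 38 (50, 150) wire 9 flap 47 [ 13   8 -43  10  -1  79] 0.004
10 38 (48, 120) wire 32 flap 27 [ 13  11 -41   0   0  89] 0.01
10 38 (46, 100) wire 46 flap 14 [ 13  13 -39  -7   0  97] 0.008
14 30 (50, 150) wire 0 flap 62 [ 11  10 -29  -6 -21 100] 0.0
14 30 (48, 120) wire 9 flap 54 [ 11  12 -30  -8 -18 101] 0.0
14 30 (46, 100) wire 20 flap 44 [ 11  14 -31  -9 -15 102] 0.0
14 34 (50, 150) wire 2 flap 53 [ 11   9 -30 -10 -17 104] 0.0
14 34 (48, 120) wire 20 flap 42 [ 11  12 -31 -13 -13 107] 0.0
14 34 (46, 100) wire 33 flap 30 [ 10  13 -32 -15 -12 110] 0.0
14 38 (50, 150) wire 9 flap 45 [ 10   9 -31 -16 -13 111] 0.0
14 38 (48, 120) wire 31 flap 29 [  9  11 -31 -22 -11 117] 0.0
14 38 (46, 100) wire 45 flap 15 [  8  13 -30 -27 -11 123] 0.0
```

```bash
python3 - <<'E'
from clr import *
j=ctrl.get_obs()["joint_pos"];print(corner(ctrl.get_obs()))
for yo,tilt,c in((8,36,(-30,220)),(16,36,(-30,210)),(16,40,(0,180)),(16,42,(30,155)),(16,42,(52,145)),(16,42,(50,135)),(16,40,(50,120)),(16,37,(48,97)),(16,37,(48,92))):
   pos,rr,dw,df=clear(*c,tilt,yo);z=ik(pos,rr,[12,12,-33,-3,-15,93]);print(yo,tilt,c,"wire",dw,"flap",df,z[0].round(0).astype(int),round(z[1],3),pos.round(4))
E
```

```text
[-23.21365241  -7.12817236 217.41919678]
8 36 (-30, 220) wire 36 flap 29 [ 16  -6 -46  15 -14  70] 0.0 [ 0.5903 -0.0482  0.2134]
16 36 (-30, 210) wire 25 flap 12 [ 12  -3 -36 -10 -22 104] 0.0 [ 0.5897 -0.0459  0.2034]
16 40 (0, 180) wire 24 flap 12 [  9   2 -33 -21 -17 117] 0.0 [ 0.6201 -0.0448  0.1746]
16 42 (30, 155) wire 21 flap 17 [  5   7 -29 -32 -16 130] 0.0 [ 0.6503 -0.0438  0.1502]
16 42 (52, 145) wire 18 flap 35 [  5   9 -26 -34 -16 133] 0.0 [ 0.6722 -0.043   0.1402]
16 42 (50, 135) wire 28 flap 27 [  4  10 -26 -36 -16 136] 0.0 [ 0.6702 -0.0431  0.1302]
16 40 (50, 120) wire 35 flap 24 [  5  11 -27 -33 -15 132] 0.0 [ 0.6701 -0.0431  0.1146]
16 37 (48, 97) wire 41 flap 20 [  7  14 -28 -29 -14 127] 0.0 [ 0.6678 -0.0433  0.0907]
16 37 (48, 92) wire 44 flap 17 [  6  14 -28 -30 -14 129] 0.0 [ 0.6678 -0.0433  0.0857]
```

```bash
python3 - <<'E'
from clr import *
pos,rr,dw,df=clear(-35,235,33,16);print(dw,df,ik(pos,rr,[12,12,-33,-3,-15,93]));go(pos,rr)
E
```

```text
24 34 (array([ 12.32548579,  -4.6327731 , -32.9818074 ,  -6.28469146,
       -28.91277993, 100.18381185]), np.float64(1.3935132047236556e-15))
shift [ -0.4 -11.7 -20.7] turn [  8.   -3.9 -13.1]
```

Call:
move_arm(
  motion=[
    [[0, -2, -8], [0, -4, 0], 1],
    [[0, -4, -14], [2, -4, -3], 1],
    [[0, -6, -20], [3, -4, -5], 1],
    [[0, -8, -20], [4, -4, -7], 1],
    [[0, -10, -20], [5, -4, -9], 1],
    [[0, -12, -20], [6, -4, -11], 1],
    [[0, -12, -20], [8, -4, -13], 1],
    [[0, -12, -20], [8, -4, -13], 1],
    [[0, -12, -20], [8, -4, -13], 1],
    [[0, -12, -20], [8, -4, -13], 1],
  ],
)

```text
clock: 14.42
tool_pos: [0.5853, -0.0459, 0.2282]
orientation: [-180.0, -33.0, 17.8]
force: [-0.3, -0.2, 0.4]
opening: 0.0005
gripper_force: 0.0
```

```bash
python3 - <<'E'
from clr import *
o=ctrl.get_obs();print(o["tool_pos"],o["orientation"],o["joint_pos"].round(1),corner(o))
pos,rr,dw,df=clear(-35,235,33,16);go(pos,rr)
pos,rr,dw,df=clear(0,185,40,16);go(pos,rr)
E
```

```text
[ 0.58534216 -0.04585795  0.22817031] [-179.97547897  -33.00761817   17.75937227] [ 12.4  -4.7 -33.3  -6.1 -28.7  99.9] [-34.03215106   0.34207338 235.57414903]
shift [-1.2  0.  -0.1] turn [ 0.1 -0.  -0.1]
shift [ 1.6  9.6 58.9] turn [ 0.1  7.  -0.1]
```

```bash
python3 - <<'E'
from clr import *
for a in((0,180,40),(30,157,42),(52,148,42)):
    pos,rr,dw,df=clear(*a,16);go(pos,rr)
E
```

```text
shift [-1.1  9.6 63.1] turn [ 0.1  7.  -0.1]
shift [11.  17.8 97.7] turn [ 0.1  9.  -0.1]
shift [ 23.8  23.9 116.8] turn [ 0.1  9.  -0.1]
```

Call:
move_arm(
  motion=[
    [[0, 2, 12], [0, 2, 0], 1],
    [[0, 4, 28], [0, 4, 0], 1],
    [[-1, 7, 46], [0, 6, 0], 1],
    [[-1, 10, 63], [0, 7, 0], 1],
    [[5, 14, 80], [0, 8, 0], 1],
    [[11, 18, 98], [0, 9, 0], 1],
    [[18, 21, 108], [0, 9, 0], 1],
    [[24, 24, 117], [0, 9, 0], 1],
    [[24, 24, 117], [0, 9, 0], 1],
    [[24, 24, 117], [0, 9, 0], 1],
  ],
)

```text
clock: 15.25
tool_pos: [0.6728, -0.0433, 0.1427]
orientation: [180.0, -41.9, 17.8]
force: [-0.3, -0.1, -0.1]
opening: 0.0006
gripper_force: 0.0
```

```bash
python3 - <<'E'
from clr import *
o=ctrl.get_obs();print(o["tool_pos"],o["orientation"],o["joint_pos"].round(1),o["force"].round(1),corner(o))
for a in((51,135,42),(50,120,40),(48,106,38),(48,100,37),(48,96,37)):
    pos,rr,dw,df=clear(*a,16);go(pos,rr)
s=ctrl.snapshot("scene");t=ctrl.snapshot("top")
cv2.imwrite("pics/p3.png",np.hstack([cv2.resize(s["color"][110:260,150:320],(510,450)),cv2.resize(t["color"][130:230,230:294],(288,450))]))
E
```

```text
[ 0.67278804 -0.04332573  0.14267149] [179.98930455 -41.91383737  17.82415207] [  4.9   9.1 -26.6 -33.6 -15.6 132.3] [-0.3 -0.1 -0.1] [ 52.53692817  -0.29617102 147.48762174]
shift [-9.4 -0.7  8.3] turn [ 0.1  0.1 -0.1]
shift [-20.6  -1.   19.2] turn [ 0.1 -1.9 -0.1]
shift [-31.9  -1.6  28.6] turn [ 0.1 -3.9 -0.1]
shift [-36.2  -1.6  33.2] turn [ 0.1 -4.9 -0.1]
shift [-38.9  -1.6  36.2] turn [ 0.1 -4.9 -0.1]
```

View pics/p3.png

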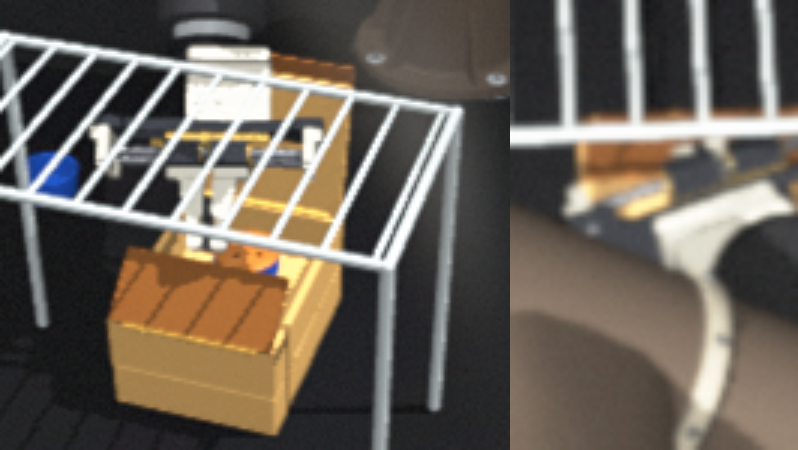

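The muffin stands in the box (crop (250,250)), the fingertips end at crop (207,250), and the far flap edge runs (128,248)–(285,280). Checking the tip position against my model.

```bash
python3 - <<'E'
from clr import *
s=ctrl.snapshot("scene");o=ctrl.get_obs();r=R.from_euler('xyz',o["orientation"],degrees=True)
f=lambda p:(np.array(proj(s,p))-[150,110])*3
for off in(10,15,20):
  for x in(-9.5,9.5): print(off,x,f(o["tool_pos"]+r.apply([x/1e3,0,-off/1e3])).round(0))
print("flap edge mid",f(B(48,0,137)).round(0),"edge ends",f(B(48,73,137)).round(0),f(B(48,-73,137)).round(0),"shut edge",f(B(34,0,100)).round(0))
E
```

```text
10 -9.5 [208. 258.]
10 9.5 [206. 257.]
15 -9.5 [208. 253.]
15 9.5 [206. 251.]
20 -9.5 [208. 247.]
20 9.5 [206. 245.]
flap edge mid [210. 260.] edge ends [292. 276.] [130. 245.] shut edge [217. 284.]
```

Consistent with tip = TCP − 15 mm. Pressing the far flap down gently.

Call:
move_arm(
  motion=[
    [[-5, 0, 4], [0, 0, 0], 1],
    [[-9, -1, 8], [0, 0, 0], 1],
    [[-13, -1, 12], [0, -1, 0], 1],
    [[-17, -1, 16], [0, -1, 0], 1],
    [[-21, -1, 19], [0, -2, 0], 1],
    [[-25, -1, 22], [0, -3, 0], 1],
    [[-28, -1, 25], [0, -3, 0], 1],
    [[-30, -2, 27], [0, -4, 0], 1],
    [[-32, -2, 29], [0, -4, 0], 1],
    [[-32, -2, 29], [0, -4, 0], 1],
  ],
)

```text
clock: 16.23
tool_pos: [0.6683, -0.0424, 0.0998]
orientation: [180.0, -38.0, 17.9]
force: [0.4, -0.1, 0.4]
opening: 0.0002
gripper_force: 0.4
```

Call:
move_arm(
  motion=[
    [[-1, 0, 1], [0, 0, 0], 1],
    [[-2, 0, 2], [0, -0.5, 0], 1],
    [[-3, 0, 3], [0, -1, 0], 1],
    [[-4, 0, 4], [0, -1, 0], 1],
    [[-4, 0, 4], [0, -1, 0], 1],
    [[-4, 0, 4], [0, -1, 0], 1],
  ],
)

```text
clock: 16.73
tool_pos: [0.6674, -0.043, 0.0942]
orientation: [180.0, -37.0, 17.8]
force: [0.4, 0.2, 0.1]
opening: 0.0001
gripper_force: 0.3
```

Call:
move_arm(
  motion=[
    [[-1, 0, 1], [0, 0, 0], 1],
    [[-2, 0, 2], [0, 0, 0], 1],
    [[-2, 0, 2], [0, 0, 0], 1],
    [[-2, 0, 2], [0, 0, 0], 1],
  ],
)

```text
clock: 17.07
tool_pos: [0.6676, -0.043, 0.0924]
orientation: [180.0, -37.1, 17.8]
force: [-2.7, 1.4, 6.6]
opening: 0.0006
gripper_force: 3.2
```

```bash
python3 - <<'E'
from clr import *
o=ctrl.get_obs();print(corner(o),o["force"].round(1))
s=ctrl.snapshot("scene");h=cv2.cvtColor(s["color"],cv2.COLOR_BGR2HSV)
def prof(a,b,z0,y,n=14):
    for x in np.linspace(a,b,n):
        u,v=np.round(proj(s,B(x,y,z0))).astype(int);print(round(x),(u,v),s["color"][v,u],end=' ')
    print()
for y in(-40,30): prof(0,100,100,y)
print(proj(s,B(34,-40,100)),proj(s,B(48,-40,137)))
E
```

```text
[47.77468555  0.32278194 98.59284205] [-2.7  1.4  6.6]
0 (np.int64(213), np.int64(194)) [181 202 212] 8 (np.int64(212), np.int64(196)) [115 172 213] 15 (np.int64(211), np.int64(198)) [ 97 162 208] 23 (np.int64(210), np.int64(200)) [ 97 163 209] 31 (np.int64(208), np.int64(201)) [ 99 163 208] 38 (np.int64(207), np.int64(203)) [ 45  83 127] 46 (np.int64(206), np.int64(205)) [ 41  78 122] 54 (np.int64(205), np.int64(206)) [ 47  86 132] 62 (np.int64(204), np.int64(208)) [ 47  87 136] 69 (np.int64(203), np.int64(210)) [ 56 102 161] 77 (np.int64(202), np.int64(212)) [ 54 104 164] 85 (np.int64(201), np.int64(214)) [ 51  92 144] 92 (np.int64(200), np.int64(216)) [ 50  91 143] 100 (np.int64(199), np.int64(217)) [ 52  99 149] 
0 (np.int64(237), np.int64(199)) [ 69  86 141] 8 (np.int64(236), np.int64(201)) [155  68  31] 15 (np.int64(235), np.int64(203)) [157  69  29] 23 (np.int64(235), np.int64(204)) [155  66  22] 31 (np.int64(234), np.int64(206)) [157  65  28] 38 (np.int64(233), np.int64(208)) [ 76 131 209] 46 (np.int64(232), np.int64(210)) [ 68 133 210] 54 (np.int64(231), np.int64(212)) [ 69 133 212] 62 (np.int64(230), np.int64(213)) [ 63 126 200] 69 (np.int64(229), np.int64(215)) [ 53 105 164] 77 (np.int64(228), np.int64(217)) [ 54 105 167] 85 (np.int64(227), np.int64(219)) [ 54 103 162] 92 (np.int64(226), np.int64(221)) [ 52 100 161] 100 (np.int64(225), np.int64(223)) [ 62 129 188] 
(np.float64(208.04957532452897), np.float64(201.96111331217224)) (np.float64(205.33755943430202), np.float64(193.91652251968878))
```

The far flap edge now lies between box x 31 and 38 mm at z = 100, so it is shut with firm contact. A slight extra press, then retrace the path out.

Call:
move_arm(
  motion=[
    [[-0.6, 0, 0.8], [0, 0, 0], 1],
    [[-0.6, 0, 0.8], [0, 0, 0], 1],
    [[-0.6, 0, 0.8], [0, 0, 0], 1],
  ],
)

```text
clock: 17.37
tool_pos: [0.6677, -0.043, 0.092]
orientation: [179.9, -37.1, 17.9]
force: [-5.1, 0.9, 9.8]
opening: 0.0004
gripper_force: 5.5
```

```bash
python3 - <<'E'
from clr import *
o=ctrl.get_obs();print(o["clock"],o["force"].round(1),corner(o))
for a in((50,135,41),(30,155,41),(0,180,40),(-35,235,33)):
    pos,rr,dw,df=clear(*a,16);print(dw,df);go(pos,rr)
E
```

```text
17.3667 [-5.1  0.9  9.8] [47.95489861  0.35704118 98.26921357]
27 30
shift [ 24.7   0.9 -28.8] turn [ 0.1  3.9 -0. ]
19 19
shift [ 21.4  -4.6 -56.4] turn [ 0.1  3.9 -0. ]
24 12
shift [ 13.2 -12.8 -93.6] turn [ 0.1  2.9 -0. ]
24 34
shift [  17.8  -22.3 -156.6] turn [ 0.1 -4.1 -0. ]
```

Call:
move_arm(
  motion=[
    [[8, 0, -9], [0, 1, 0], 1],
    [[16, 1, -19], [0, 2, 0], 1],
    [[25, 1, -29], [0, 4, 0], 1],
    [[23, -2, -42], [0, 4, 0], 1],
    [[21, -5, -56], [0, 4, 0], 1],
    [[17, -9, -75], [0, 4, 0], 1],
    [[13, -13, -94], [0, 3, 0], 1],
    [[15, -16, -115], [0, 0, 0], 1],
    [[17, -19, -136], [0, -2, 0], 1],
    [[18, -22, -157], [0, -4, 0], 1],
  ],
)

```text
clock: 18.2
tool_pos: [0.5826, -0.0472, 0.2281]
orientation: [179.9, -32.9, 17.8]
force: [0.7, 0.6, -0.8]
opening: 0.0004
gripper_force: 0.0
```

```bash
cat > nf.py <<'E'
from clr import *
def push(a,r,tilt,yo,gap=0,th=5):
    d=np.array([np.cos(a),np.sin(a)]);n=np.array([-np.sin(a),np.cos(a)])
    c=np.array([-100,95])+r*d+(th+gap)*n
    t=np.radians(tilt);tx=np.array([np.cos(t),np.sin(t)])   # tool x in box xz
    k=max((1,-1),key=lambda s:np.dot(s*tx,-n))              # deeper corner
    R_=R.from_euler('xyz',[180,-tilt,YAW+yo],degrees=True)
    pos=B(c[0],0,c[1])-R_.apply([k*.0095,0,-.015])
    p=Bi.apply(pos+R_.apply(g/1e3)-C)*1e3
    dw=np.hypot(np.maximum(20-p[:,0],0),np.maximum(np.maximum(302-p[:,2],p[:,2]-316),0)).min()
    q=p[:,[0,2]]-[-100,95];al=q@d;m=(al>-10)&(al<150)&(np.abs(p[:,1])<80);df=(q[m]@n).min()-9 if m.any() else 999
    return pos,[180,-tilt,YAW+yo],k,round(dw),round(df)
E
python3 - <<'E'
from nf import *
o=ctrl.get_obs();print(o["clock"],o["joint_pos"].round(1),corner(o),o["tool_pos"])
for a,r,tilt,gap in((1.79,100,0,30),(1.79,100,10,30),(1.79,100,15,3),(1.5,100,15,0),(1.2,100,18,0),(.9,100,20,0),(.6,100,25,0),(.3,100,28,0),(0,95,30,0)):
    for yo in(0,16):
        pos,rr,k,dw,df=push(a,r,tilt,yo,gap);z=ik(pos,rr,[12,0,-33,-6,-28,99]);print(a,tilt,yo,"k",k,"wire",dw,"flap",df,z[0].round(0).astype(int),round(z[1],3),pos.round(3))
E
```

```text
18.2 [ 12.4  -4.9 -33.5  -6.  -28.8  99.9] [-36.79033772  -0.93118526 235.53588151] [ 0.58261796 -0.04723062  0.22810609]
1.79 0 0 k 1 wire 138 flap 999 [ 19   0 -31   0 -59  73] 0.0 [ 0.439 -0.055  0.17 ]
1.79 0 16 k 1 wire 121 flap 999 [ 18   0 -31   0 -59  90] 0.0 [ 0.439 -0.058  0.17 ]
1.79 10 0 k 1 wire 164 flap 999 [ 22  -7 -40   5 -48  67] 0.0 [ 0.441 -0.055  0.169]
1.79 10 16 k 1 wire 138 flap 999 [ 18  -6 -37   0 -49  90] 0.0 [ 0.442 -0.057  0.169]
1.79 15 0 k 1 wire 144 flap 999 [ 22  -7 -42   8 -42  65] 0.0 [ 0.469 -0.054  0.174]
1.79 15 16 k 1 wire 118 flap 999 [ 17  -6 -37   0 -44  91] 0.0 [ 0.469 -0.056  0.174]
1.5 15 0 k 1 wire 112 flap 63 [ 20  -4 -38   7 -42  67] 0.0 [ 0.501 -0.053  0.178]
1.5 15 16 k 1 wire 87 flap 46 [ 16  -3 -34  -1 -44  93] 0.0 [ 0.501 -0.055  0.178]
1.2 18 0 k 1 wire 89 flap 45 [ 19  -2 -39   9 -37  66] 0.0 [ 0.531 -0.052  0.173]
1.2 18 16 k 1 wire 64 flap 33 [ 14  -1 -33  -2 -40  95] 0.0 [ 0.531 -0.054  0.173]
0.9 20 0 k 1 wire 71 flap 57 [ 19   1 -39  11 -31  65] 0.0 [ 0.558 -0.052  0.159]
0.9 20 16 k 1 wire 46 flap 41 [ 13   2 -33  -3 -36  96] 0.0 [ 0.559 -0.053  0.159]
0.6 25 0 k 1 wire 67 flap 56 [ 17   2 -47  22 -18  55] 0.0 [ 0.581 -0.051  0.138]
0.6 25 16 k 1 wire 44 flap 50 [ 12   4 -35  -5 -27 100] 0.0 [ 0.582 -0.051  0.138]
0.3 28 0 k -1 wire 47 flap 55 [  5   5 -56  60  -2  27] 0.007 [ 0.613 -0.05   0.121]
0.3 28 16 k -1 wire 32 flap 50 [ 12   7 -34  -8 -21 103] 0.0 [ 0.613 -0.045  0.121]
0 30 0 k -1 wire 65 flap 38 [ 11   9 -52  34  -3  48] 0.07 [ 0.615 -0.05   0.092]
0 30 16 k -1 wire 60 flap 38 [ 11  10 -35 -13 -16 108] 0.0 [ 0.614 -0.045  0.092]
```

```bash
python3 - <<'E'
from nf import *
for p,t in(([.535,-.05,.30],30),([.43,-.056,.30],15),([.435,-.056,.175],15)):
    z=ik(p,[180,-t,YAW+16],[12,0,-33,-6,-28,99]);print(z[0].round(0),round(z[1],3));go(p,[180,-t,YAW+16])
E
```

```text
[ 14. -12. -29.  -3. -43.  95.] 0.0
shift [  0.3 -11.8 -85.5] turn [ 0.1 -2.9 -0. ]
[ 19. -16. -28.   0. -63.  89.] 0.0
shift [ -85.1  -38.2 -140.8] turn [  0.1 -17.9  -0.1]
[ 19. -10. -41.   0. -44.  89.] 0.0
shift [-149.1  -36.8  -33.3] turn [  0.1 -17.9  -0.1]
```

Call:
move_arm(
  motion=[
    [[0, -4, -28], [0, -1, 0], 1],
    [[0, -8, -56], [0, -2, 0], 1],
    [[0, -12, -86], [0, -3, 0], 1],
    [[-17, -17, -97], [0, -6, 0], 1],
    [[-34, -22, -108], [0, -9, 0], 1],
    [[-51, -28, -119], [0, -12, 0], 1],
    [[-68, -33, -130], [0, -15, 0], 1],
    [[-85, -38, -141], [0, -18, 0], 1],
    [[-85, -38, -141], [0, -18, 0], 1],
    [[-85, -38, -141], [0, -18, 0], 1],
  ],
)

```text
clock: 19.03
tool_pos: [0.4316, -0.0555, 0.2994]
orientation: [-180.0, -15.2, 17.9]
force: [1.2, 0.4, 0.3]
opening: 0.0006
gripper_force: 0.0
```

```bash
python3 - <<'E'
from nf import *
o=ctrl.get_obs();print(o["clock"],o["tool_pos"],o["orientation"],o["force"].round(1))
go([.430,-.056,.175],[180,-15,YAW+16])
for a,r,t,gp in((1.79,100,15,3),(1.5,100,15,0)):
    p,rr,*_=push(a,r,t,16,gp);go(p,rr)
t=ctrl.snapshot("top");h=cv2.cvtColor(t["color"],cv2.COLOR_BGR2HSV)
m=cv2.inRange(h[190:225,248:300],(100,120,40),(130,255,255));v,u=np.nonzero(m);print("blue",len(u),u.mean()+248 if len(u) else 0,v.mean()+190 if len(u) else 0,"muffin pred",proj(t,B(-45,0,79)))
E
```

```text
19.0333 [ 0.43164337 -0.05546083  0.2993987 ] [-179.98350054  -15.16396378   17.85153661] [1.2 0.4 0.3]
shift [-34.2   0.  119.6] turn [-0.  -0.2 -0. ]
shift [  1.8  12.1 130.5] turn [-0.  -0.2 -0. ]
shift [ 32.3  20.8 134.4] turn [-0.  -0.2 -0. ]
blue 0 0 0 muffin pred (np.float64(272.80174082366585), np.float64(205.76909462151215))
```

Call:
move_arm(
  motion=[
    [[-10, 0, 25], [0, 0, 0], 1],
    [[-20, 0, 55], [0, 0, 0], 1],
    [[-28, 0, 85], [0, 0, 0], 1],
    [[-34, 0, 110], [0, 0, 0], 1],
    [[-34, 0, 120], [0, 0, 0], 1],
    [[-24, 3, 123], [0, 0, 0], 1],
    [[-15, 6, 126], [0, 0, 0], 1],
    [[-6, 9, 129], [0, 0, 0], 1],
    [[-2, 11, 130], [0, 0, 0], 1],
    [[2, 12, 131], [0, 0, 0], 1],
  ],
)

```text
clock: 19.92
tool_pos: [0.4704, -0.0563, 0.1732]
orientation: [180.0, -15.0, 17.8]
force: [-1.7, -0.4, 0.8]
opening: 0.0004
gripper_force: 0.8
```

Call:
move_arm(
  motion=[
    [[4, 1, 0.5], [0, 0, 0], 1],
    [[8, 2, 1], [0, 0, 0], 1],
    [[12, 3, 1.5], [0, 0, 0], 1],
    [[16, 4, 2], [0, 0, 0], 1],
    [[20, 6, 2.5], [0, 0, 0], 1],
    [[24, 7, 3], [0, 0, 0], 1],
    [[28, 8, 3.5], [0, 0, 0], 1],
    [[31, 9, 4], [0, 0, 0], 1],
  ],
)

```text
clock: 20.58
tool_pos: [0.5017, -0.0552, 0.1767]
orientation: [180.0, -15.0, 17.8]
force: [-1.4, 0.7, -0.9]
opening: 0.0007
gripper_force: 0.8
```

```bash
python3 - <<'E'
from nf import *
o=ctrl.get_obs();print(o["clock"],o["tool_pos"],o["orientation"],o["force"].round(1))
for a,r,t,gp in((1.35,100,17,0),(1.2,100,18,0),(1.05,100,19,0),(.9,100,20,0)):
    p,rr,*_=push(a,r,t,16,gp);go(p,rr)
s=ctrl.snapshot("scene")
for a in(1.79,1.5,1.35):
    print(a,[tuple(np.round(proj(s,B(-100+146*np.cos(a)-9*np.sin(a),y,95+146*np.sin(a)+9*np.cos(a)))).astype(int)) for y in(60,-60)])
for y in(60,):
    u,v=np.round(proj(s,B(-140,y,230))).astype(int)
    print(v-12,s["color"][v-12:v+14,u-2:u+3].mean(1).astype(int).tolist())
E
```

```text
20.5833 [ 0.50169141 -0.05524477  0.17665074] [179.99609125 -14.95467489  17.81252868] [-1.4  0.7 -0.9]
shift [14.   3.6  3.8] turn [ 0.   2.  -0.1]
shift [26.8  7.5 11.1] turn [ 0.   3.  -0.1]
shift [38.5 11.3 20.3] turn [ 0.   4.  -0.1]
shift [48.7 14.9 31.2] turn [ 0.   5.  -0.1]
1.79 [(np.int64(264), np.int64(131)), (np.int64(222), np.int64(124))]
1.5 [(np.int64(259), np.int64(137)), (np.int64(216), np.int64(130))]
1.35 [(np.int64(257), np.int64(142)), (np.int64(213), np.int64(134))]
121 [[111, 108, 108], [101, 99, 98], [72, 74, 75], [63, 65, 67], [62, 66, 66], [62, 65, 66], [61, 64, 65], [58, 62, 62], [59, 61, 63], [59, 62, 62], [56, 58, 60], [56, 59, 59], [55, 57, 58], [53, 56, 57], [53, 55, 57], [52, 55, 56], [54, 56, 57], [73, 78, 82], [181, 185, 184], [255, 255, 255], [234, 233, 227], [180, 178, 173], [139, 145, 152], [153, 168, 180], [189, 215, 224], [184, 197, 205]]
```

The flap is following with about 1.5 N. Continuing the arc.

Call:
move_arm(
  motion=[
    [[5, 1, 1], [0, 1, 0], 1],
    [[10, 2, 2.5], [0, 1.5, 0], 1],
    [[14, 4, 4], [0, 2, 0], 1],
    [[18, 5, 6], [0, 2, 0], 1],
    [[23, 6, 8.5], [0, 3, 0], 1],
    [[27, 7, 11], [0, 3, 0], 1],
    [[33, 9, 15.5], [0, 4, 0], 1],
    [[38, 11, 20], [0, 4, 0], 1],
    [[44, 13, 26], [0, 5, 0], 1],
    [[49, 15, 31], [0, 5, 0], 1],
  ],
)

```text
clock: 21.47
tool_pos: [0.5595, -0.0526, 0.1594]
orientation: [180.0, -20.0, 17.8]
force: [-1.3, 1.1, 0.8]
opening: 0.0004
gripper_force: 0.5
```

```bash
python3 - <<'E'
from nf import *
o=ctrl.get_obs();print(o["clock"],o["tool_pos"],o["orientation"],o["force"].round(1))
for a,r,t,gp in((.75,100,22,0),(.6,100,25,0),(.45,100,27,0),(.3,100,28,0),(.15,98,29,0),(.0,95,30,2)):
    p,rr,*_=push(a,r,t,16,gp);go(p,rr)
E
```

```text
21.4667 [ 0.55948432 -0.05260411  0.15938394] [179.98545184 -20.04178469  17.8156885 ] [-1.3  1.1  0.8]
shift [ 6.8  2.8 13.2] turn [ 0.   2.  -0.1]
shift [12.8  5.6 27.4] turn [ 0.   5.  -0.1]
shift [35.2  7.8 39.9] turn [ 0.   7.  -0.1]
shift [36.4  9.5 54.6] turn [ 0.   8.  -0.1]
shift [33.5 10.  69. ] turn [ 0.   9.  -0.1]
shift [28.3  9.7 80.2] turn [ 0.1 10.  -0.1]
```

```bash
python3 - <<'E'
from nf import *
for a,r,t,gp in((.75,100,22,0),(.6,100,25,0),(.45,82,27,0),(.3,84,28,0),(.15,88,29,0),(.0,90,30,2)):
    p,rr,k,dw,df=push(a,r,t,16,gp);print(k,dw,df);go(p,rr)
E
```

```text
1 42 47
shift [ 6.8  2.8 13.2] turn [ 0.   2.  -0.1]
1 44 50
shift [12.8  5.6 27.4] turn [ 0.   5.  -0.1]
-1 46 53
shift [17.9  3.3 41.9] turn [ 0.   7.  -0.1]
-1 47 50
shift [20.9  5.3 54. ] turn [ 0.   8.  -0.1]
-1 52 45
shift [24.   7.3 67.1] turn [ 0.   9.  -0.1]
-1 60 40
shift [23.8  8.4 78.5] turn [ 0.1 10.  -0.1]
```

Call:
move_arm(
  motion=[
    [[3.5, 1.5, 6.5], [0, 1, 0], 1],
    [[7, 3, 13], [0, 2, 0], 1],
    [[10, 4, 20], [0, 3.5, 0], 1],
    [[13, 5, 27], [0, 5, 0], 1],
    [[15, 4, 34], [0, 6, 0], 1],
    [[18, 4, 41], [0, 7, 0], 1],
    [[20, 5, 48], [0, 7.5, 0], 1],
    [[21, 5, 54], [0, 8, 0], 1],
    [[22, 6, 60], [0, 8.5, 0], 1],
    [[24, 7, 66], [0, 9, 0], 1],
  ],
)

```text
clock: 22.3
tool_pos: [0.6042, -0.0455, 0.1052]
orientation: [180.0, -29.0, 17.8]
force: [-0.3, 0.1, 1.0]
opening: 0.0005
gripper_force: 0.3
```

Call:
move_arm(
  motion=[
    [[0, 0.5, 4], [0, 0.5, 0], 1],
    [[0, 1, 8], [0, 1, 0], 1],
    [[0, 1, 11], [0, 1, 0], 1],
    [[0, 1, 11], [0, 1, 0], 1],
    [[0, 1, 11], [0, 1, 0], 1],
  ],
)

```text
clock: 22.72
tool_pos: [0.6094, -0.0449, 0.0961]
orientation: [180.0, -30.0, 17.8]
force: [-0.2, -0.1, -0.0]
opening: 0.0005
gripper_force: 0.0
```

```bash
python3 - <<'E'
from nf import *
o=ctrl.get_obs();print(o["clock"],corner(o),o["orientation"],o["force"].round(1))
p,rr,*_=push(0,90,30,16,-1);go(p,rr)
E
```

```text
22.7167 [ -9.55121005   0.617586   104.38950897] [179.98319067 -29.98049206  17.81338997] [-0.2 -0.1 -0. ]
shift [-3.2  0.4  4.4] turn [ 0.1  0.  -0.1]
```

Call:
move_arm(
  motion=[
    [[-1, 0, 1.5], [0, 0, 0], 1],
    [[-2, 0, 3], [0, 0, 0], 1],
    [[-2.5, 0, 4], [0, 0, 0], 1],
    [[-2.5, 0, 4], [0, 0, 0], 1],
    [[-2.5, 0, 4], [0, 0, 0], 1],
  ],
)

```text
clock: 23.13
tool_pos: [0.6091, -0.0449, 0.0915]
orientation: [180.0, -30.0, 17.8]
force: [0.5, -0.4, 0.4]
opening: 0.0003
gripper_force: 0.2
```

Call:
move_arm(
  motion=[
    [[-0.5, 0, 0.9], [0, 0, 0], 1],
    [[-1, 0, 1.7], [0, 0, 0], 1],
    [[-1, 0, 1.7], [0, 0, 0], 1],
    [[-1, 0, 1.7], [0, 0, 0], 1],
  ],
)

```text
clock: 23.47
tool_pos: [0.6095, -0.0449, 0.0903]
orientation: [180.0, -30.1, 17.8]
force: [-4.1, 0.9, 7.8]
opening: 0.0002
gripper_force: 3.7
```

Firm contact at the same level as the far flap. One slight extra press, then back off.

Call:
move_arm(
  motion=[
    [[-0.4, 0, 0.7], [0, 0, 0], 1],
    [[-0.4, 0, 0.7], [0, 0, 0], 1],
    [[-0.4, 0, 0.7], [0, 0, 0], 1],
    [[4, 0, -7], [0, 0, 0], 1],
    [[4, 0, -22], [0, 0, 0], 1],
    [[0, 0, -45], [0, 0, 0], 1],
    [[-8, 0, -75], [0, 0, 0], 1],
    [[-16, 0, -105], [0, 0, 0], 1],
    [[-24, -10, -135], [0, 0, 0], 1],
    [[-32, -15, -160], [0, 0, 0], 1],
  ],
)

```text
clock: 24.3
tool_pos: [0.5005, -0.0642, 0.2134]
orientation: [180.0, -30.0, 17.8]
force: [0.4, 0.2, 0.4]
opening: 0.0004
gripper_force: 0.0
```

Call:
move_arm(
  motion=[
    [[-20, 0, -20], [0, -3, 0], 1],
    [[-45, 0, -40], [0, -6, 0], 1],
    [[-70, 0, -60], [0, -9, 0], 1],
    [[-90, 0, -75], [0, -12, 0], 1],
    [[-100, -20, -85], [0, -15, 0], 1],
    [[-100, -50, -85], [0, -15, 0], 1],
    [[-100, -85, -85], [0, -15, 0], 1],
    [[-100, -120, -85], [0, -15, 0], 1],
    [[-100, -150, -85], [0, -15, 0], 1],
    [[-100, -180, -85], [0, -15, 0], 1],
  ],
)

```text
clock: 25.13
tool_pos: [0.3306, 0.0471, 0.2359]
orientation: [-180.0, -14.9, 17.7]
force: [0.7, 1.2, -0.4]
opening: 0.0006
gripper_force: 0.0
```

```bash
python3 - <<'E'
from nf import *
o=ctrl.get_obs();print(o["clock"],o["tool_pos"],o["force"].round(1))
s=ctrl.snapshot("scene");t=ctrl.snapshot("top")
for n,i in(("scene",s),("top",t)):
  for y in(-40,40):
    print(n,y,[(int(x),tuple(i["color"][tuple(np.round(proj(i,B(x,y,100 if x<12 or x>46 else 104))).astype(int)[::-1])].tolist())) for x in range(-110,112,10)])
print("edges scene px: lip",proj(s,B(46,0,104)),"lip start",proj(s,B(12,0,104)))
h=cv2.cvtColor(t["color"],cv2.COLOR_BGR2HSV)
m=cv2.inRange(h,(100,120,40),(130,255,255))[235:270,350:385];v,u=np.nonzero(m);print("cup",u.mean()+350,v.mean()+235)
E
```

```text
25.1333 [0.33057052 0.04714484 0.23591191] [ 0.7  1.2 -0.4]
scene -40 [(-110, (19, 13, 11)), (-100, (84, 143, 189)), (-90, (159, 246, 255)), (-80, (156, 244, 255)), (-70, (156, 244, 255)), (-60, (158, 245, 255)), (-50, (165, 245, 255)), (-40, (255, 254, 253)), (-30, (149, 162, 177)), (-20, (159, 247, 255)), (-10, (159, 245, 255)), (0, (161, 245, 255)), (10, (68, 133, 213)), (20, (61, 124, 200)), (30, (65, 129, 204)), (40, (66, 129, 206)), (50, (66, 129, 204)), (60, (45, 85, 132)), (70, (53, 99, 158)), (80, (49, 90, 140)), (90, (53, 100, 158)), (100, (50, 95, 144)), (110, (66, 130, 173))]
scene 40 [(-110, (22, 19, 17)), (-100, (82, 141, 188)), (-90, (160, 246, 255)), (-80, (157, 245, 255)), (-70, (157, 244, 255)), (-60, (157, 244, 255)), (-50, (156, 244, 255)), (-40, (255, 255, 254)), (-30, (155, 161, 165)), (-20, (157, 245, 255)), (-10, (160, 245, 255)), (0, (160, 246, 255)), (10, (116, 205, 250)), (20, (64, 125, 205)), (30, (64, 127, 204)), (40, (65, 127, 204)), (50, (59, 112, 179)), (60, (43, 79, 124)), (70, (65, 126, 202)), (80, (66, 128, 204)), (90, (66, 128, 204)), (100, (91, 19
[... 615 characters left out ...]
7, 246, 255)), (-90, (186, 251, 255)), (-80, (185, 250, 255)), (-70, (185, 250, 255)), (-60, (187, 250, 255)), (-50, (186, 250, 255)), (-40, (182, 249, 255)), (-30, (184, 250, 255)), (-20, (186, 250, 255)), (-10, (185, 250, 255)), (0, (182, 249, 255)), (10, (169, 244, 255)), (20, (80, 137, 210)), (30, (80, 135, 208)), (40, (80, 135, 210)), (50, (78, 134, 207)), (60, (60, 104, 159)), (70, (74, 128, 200)), (80, (75, 130, 201)), (90, (254, 254, 253)), (100, (228, 238, 243)), (110, (138, 138, 134))]
edges scene px: lip (np.float64(220.6988727132749), np.float64(206.35280752817798)) lip start (np.float64(225.1019155248153), np.float64(198.64833459835214))
cup 366.60504201680675 250.42016806722688
```

Both views show the light leaf, then the lip, then the far flap. The cup hasn't moved. One fine check of the near flap's height from the lip-start boundary in the two views.

```bash
python3 - <<'E'
from nf import *
from scipy.ndimage import map_coordinates as mc
s=ctrl.snapshot("scene");t=ctrl.snapshot("top")
for y in(-50,-20,20,50):
  px=[]
  for i in(s,t):
    xs=np.arange(-5,30,.25);p=np.array([proj(i,B(x,y,102)) for x in xs]);v=mc(i["color"][...,1].astype(float),[p[:,1],p[:,0]],order=1)
    k=np.argmin(np.gradient(np.convolve(v,np.ones(9)/9,'same'))[12:-12])+12;px.append((p[k],xs[k]))
  P,e=tri(s,px[0][0],t,px[1][0]);print(y,px[0][1],px[1][1],(Bi.apply(P-C)*1e3).round(1),round(e*1e3,1))
E
```

```text
-50 11.5 13.0 [ 12.7 -49.7 103. ] 0.4
-20 11.25 11.5 [ 11.4 -20.  102.2] 0.1
20 12.25 13.0 [ 12.8  20.1 102.5] 0.2
50 11.75 14.75 [ 14.1  50.4 104. ] 0.7
```

The lip start triangulates to box x ≈ 12 mm, z ≈ 102–104 mm, which matches the shut position. The robot is clear of everything, so I'm handing in.

```bash
python3 -c "
from plant import ctrl
print(ctrl.close_job())"
```

```text
the job is handed in; nothing more can be done
None
```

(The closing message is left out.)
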